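# Sort leak-tested speakers by tag

## Robot

A 7-joint arm with a two-finger parallel gripper is mounted at the origin on the work surface. World frame = base frame: x ahead of the robot, y to its left, z up, the work surface at z = 0. Lengths are in mm, angles in rad, forces in N, time in s.
With the tool pointing down it reaches from about 350 to 900 mm from the base axis. Payload 7.2 kg.
Tool frame: the origin (TCP) lies midway between the tips of the shut fingers; the grasp point (between the pads) lies 19 mm behind it (r.grasp_offset is the distance from the TCP to the grasp point, in mm); z points along the fingers, y is the direction in which the jaws open and shut (so a half turn about z gives the same grasp; the last joint's range is limited). The gripper opens to 88 mm and grips with 3 to 60 N. Pads are 20 mm wide; open, the fingers measure 115 mm over their backs; the gripper's body (75 mm by 178 mm) begins 61 mm behind the grasp point.
Start: joints at [1.235, 0.411, -0.013, 1.596, 0.006, 1.134, -0.082], TCP at [165.369, -602.729, 222.653] pointing down, gripper open.
Joint ranges: [-2.95, 2.95], [-0.29, 1.99], [-1.47, 1.44], [0.14, 2.54], [-1.03, 4.17], [0.13, 1.85], [-2.86, 2.86]. Speed limits (rad/s): [2.39, 2.39, 3.01, 3.01, 3.14, 3.14, 3.14].

## Interface

Orientations are given as a unit quaternion [x, y, z, w].
In Python, from plant import r gives the robot as it stands.
- The arm moves only by the tool carry_out, never from a script. Its argument "increments" is a list of rows, each a list of 3 entries, a list of its own where there are three numbers: the shift along the tool's x, y, z in mm, then the turn, a rotation vector about the tool's x, y, z in degrees, then the opening, from 0 (shut) to 1 (fully open). A call has 1 to 12 rows; each row shifts and turns the pose as measured when the row begins, along the tool's axes as they then stand; what a row does not reach is not made up. A row lasts 1/10 s, in which the tool goes at most 50 mm and 8.59 degrees, less where a joint would pass 70% of its speed; a pose out of reach is approached as far as the arm can. A call is refused whole if a number of a shift passes 50 or a number of a turn 8.59, either way. A call with a gripper value outside its range is refused whole. The fingers move at their own pace and stop on an object; "grip_force" is the grip in N (left out, the last holds). Time passes only in rows, so rows that do not move let the fingers close. It gives the time, the measured TCP pose, the force and the opening at its end, in the units of the state.
- r.state(): the state, without advancing time (a new reading comes with each control period).
- r.snapshot(name): name is "scene" or "top"; returns the picture (420x560x3 uint8, red, green, blue); there is no depth.
- r.camera_model(name): a dict with "fx", "fy", "cx", "cy" (pixels), "rvec" (rotation vector, rad) and "tvec" (3), from world to camera coordinates, as OpenCV has them. Camera axes: x right, y down, z forward; pixel columns grow to the right and rows downward; lengths in mm; the calibration is good to about 2 mm. A picture is of the moment at which its call begins. camera_model takes no time and is no camera call.
- r.finish_job(): hands the job in, once; it reports no verdict.
The state is a dict: "time_s": time; "joints": joint angles; "joint_vel": joint speeds; "effort": joint torques, N m; "ee_pos": TCP position; "tool_rot": TCP orientation; "ft_force": force on the tool from outside, world axes, zero at the start; "moment": the same for the moment, N m; "opening": opening from 0.0 (shut) to 1.0 (fully open).
Only numpy, scipy, OpenCV 4.12 (cv2) and the standard library are available. Lean on these libraries where they do the work, as an engineer would, in place of code of your own. Each camera call takes 0.05 s, during which the arm holds its last target.

## Task

Three small white speakers lie on the sloping rack after the leak test. Lay the one with the round orange tag in the nest with the round mark (pass) and the one with the orange cross in the nest with the cross mark (reject), each set down gently and fully home, flat on its back with its binding posts at the nest's open end, away from the high end stop. Leave the untagged speaker in the rack and do not disturb the other things on the bench.

Things in the scene. Friction and masses are not known exactly. Their poses are not given: they have to be found in the camera images.
- passed_center (a point): Centre (28 mm up from the back) of the white speaker with a 38 mm round orange tag on its front. Rigid box 160 x 60 x 56 mm, 0.45 kg. x: along the 160 mm length to the end with two brass binding posts; y: across the 60 mm width (grip here, on the plain long sides); z: out of the front with the round driver. Starts on the rack, posts up the slope, z leaning 35 degrees towards the robot.
- rejected_center (a point): Centre (28 mm up from the back) of the white speaker with an orange cross (46 mm strips) on its front. Rigid box 160 x 60 x 56 mm, 0.45 kg. x: along the 160 mm length to the end with two brass binding posts; y: across the 60 mm width (grip here, on the plain long sides); z: out of the front with the round driver. Starts on the rack, posts up the slope, z leaning 35 degrees towards the robot.
- untagged_center (a point): Centre (28 mm up from the back) of the white speaker with no tag (stays in the rack). Rigid box 160 x 60 x 56 mm, 0.45 kg. x: along the 160 mm length to the end with two brass binding posts; y: across the 60 mm width (grip here, on the plain long sides); z: out of the front with the round driver. Starts on the rack, posts up the slope, z leaning 35 degrees towards the robot.
- passed_posts (a point): Between the two binding posts of the round-tagged speaker, 88 mm from its centre along its x; the posts stick out 15 mm.
- rejected_posts (a point): Between the two binding posts of the cross-tagged speaker, 88 mm from its centre along its x; the posts stick out 15 mm.
- pass_nest_floor (a point): Centre of the felt floor, 16 mm above the bench, of the fixed plywood nest marked with an orange dot. Pocket 170 x 70 mm (x, y), z up. A stop 36 mm above the floor closes its -x end (robot's side); +x is the open end, low blocks only. Corner blocks 20 mm above the floor; middle 108 mm of the long sides open for fingers. Mark flat on the base, 131 mm along -x. Speaker home: centre 28 mm above this point, axes parallel.
- reject_nest_floor (a point): Centre of the felt floor, 16 mm above the bench, of the fixed plywood nest marked with an orange cross. Pocket 170 x 70 mm (x, y), z up. A stop 36 mm above the floor closes its -x end (robot's side); +x is the open end, low blocks only. Corner blocks 20 mm above the floor; middle 108 mm of the long sides open for fingers. Mark flat on the base, 131 mm along -x. Speaker home: centre 28 mm above this point, axes parallel.
- rack: Fixed plywood rack, 360 wide (y), 220 deep (x), 160 mm high; origin on the bench under its middle. Deck rises at 35 degrees towards its +x (away from the robot); a ledge 22 mm above the deck along the lower edge carries the speakers. Three places 115 mm apart along y, 55 mm free between speakers, battens 6 mm high midway. Speaker centres at x = -35, z = 104 mm in this frame.
- tape_roll: Bystander: roll of paper tape lying flat, 90 mm across, 24 mm high. Origin under its centre.
- driver: Bystander: bare loudspeaker driver lying face down, 100 mm across, 52 mm high. Origin under its centre.
- screwdriver: Bystander: screwdriver with black handle, 190 mm long, lying along its x axis near the robot.

How it is judged:
By the outcome, as a careful person would: the job done as asked, in the order asked, and still so for the second after the job is handed in, with the robot touching nothing.
It also fails if it takes over 61 s, if anything falls off the work surface, if the arm or the gripper's body presses on something with over 40 N, if the wrist force passes 120 N, or if a joint passes its speed limit or range.

## Working session

There is one attempt and no reset: what is moved stays moved. The work goes in short steps, Python scripts to look and compute and a tool call to move; the robot and the scene stay as the last step left them, time stands still between calls to the robot, and variables do not carry over. Pictures are saved under pics/ and viewed, and the job is handed in when it is done.

Besides the shell and the picture viewer there is one more tool, called as name(argument=value, ...), one argument or row to a line, values as JSON. carry_out: Moves the arm, as the interface text tells. Its arguments: {"type":"object","properties":{"increments":{"type":"array","items":{"type":"array"}},"grip_force":{"type":"number"}},"required":["increments"]}

```bash
ls; mkdir -p pics; python3 - <<'E'
from plant import r
import cv2
for n in("scene","top"):
    cv2.imwrite(f"pics/{n}0.png",r.snapshot(n)[:,:,::-1]); print(r.camera_model(n))
print(r.state(), r.grasp_offset)
E
```

```text
pics
{'fx': 425.1598818265947, 'fy': 425.1598818265947, 'cx': 276.0957138380154, 'cy': 208.6356104661855, 'rvec': array([ 1.5292144 ,  2.19973476, -0.75618297]), 'tvec': array([ 211.25978296, -360.82350873, 1385.38729902])}
{'fx': 469.62393068168313, 'fy': 469.62393068168313, 'cx': 278.6071381739917, 'cy': 211.05183824923665, 'rvec': array([ 2.14167043, -2.19871062,  0.13389974]), 'tvec': array([ -24.26677705,  597.42203068, 1089.05565303])}
{'time_s': 0.1, 'joints': array([ 1.23477834,  0.41183401, -0.01271168,  1.59695491,  0.00561042,
        1.13425829, -0.08219559]), 'joint_vel': array([ 0.000768  , -0.0011787 , -0.00026244, -0.00225363,  0.00070446,
        0.00146861,  0.0002972 ]), 'effort': array([ 2.93172605e-03, -5.89097536e+01,  6.43892996e-01, -2.91710597e+01,
       -5.37939195e-02,  1.44907407e-02,  6.17244632e-05]), 'ee_pos': array([ 165.23593103, -602.30406756,  221.88660164]), 'tool_rot': array([ 9.91045148e-01,  1.33525318e-01, -1.48543179e-04, -6.93708286e-04]), 'ft_force': array([-0.13850949,  0.45899657,  0.29309844]), 'moment': array([-0.05743231, -0.0449654 ,  0.03758083]), 'opening': 0.9948484972418165} 18.700000000000003
```

View pics/scene0.png

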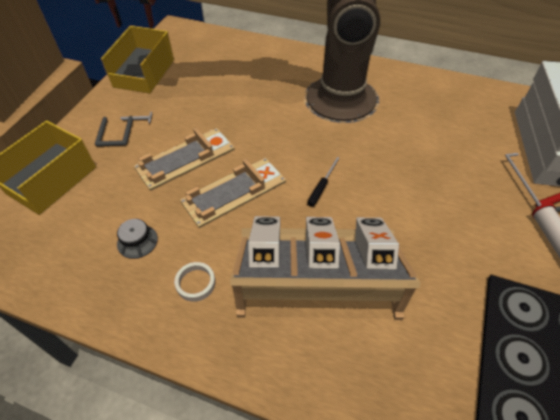

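View pics/top0.png

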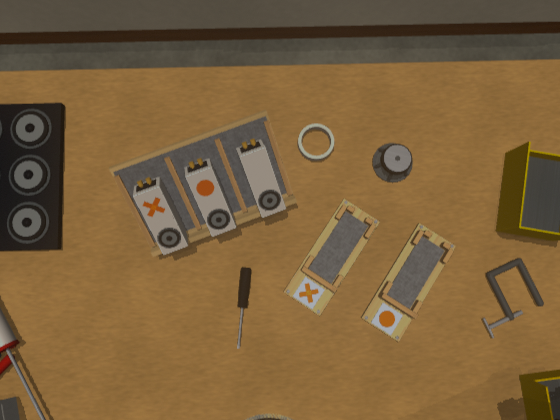

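The top view shows the cross-tagged speaker at (157,210), the dot-tagged one at (208,195) and the plain one at (260,180). The cross nest is near (335,250) and the dot nest near (413,275). I'll zoom in to measure.

```bash
cat > h.py <<'E'
import numpy as np, cv2
from plant import r
from scipy.spatial.transform import Rotation as R
def cam(n):
    c=r.camera_model(n); K=np.array([[c['fx'],0,c['cx']],[0,c['fy'],c['cy']],[0,0,1]])
    return K,np.array(c['rvec']),np.array(c['tvec'])
def ray(n,uv):
    K,rv,t=cam(n); Rm=cv2.Rodrigues(rv)[0]
    return -Rm.T@t, Rm.T@np.linalg.inv(K)@np.array([uv[0],uv[1],1.])
def onz(n,uv,z):
    o,d=ray(n,uv); return o+d*(z-o[2])/d[2]
def two(a,b):
    o,d=ray("top",a);p,e=ray("scene",b)
    s=np.linalg.lstsq(np.c_[d,-e],p-o,rcond=None)[0]
    A=o+d*s[0];B=p+e*s[1]; return (A+B)/2,np.linalg.norm(A-B)
def proj(n,P):
    K,rv,t=cam(n); return cv2.projectPoints(np.atleast_2d(np.array(P,float)),rv,t,K,None)[0][:,0]
E
python3 - <<'E'
import cv2
from h import *
for n,(a,b,c,d),k in (("top",(100,280,100,270),4),("top",(280,460,190,350),4),("scene",(225,425,200,330),4),("scene",(130,290,120,230),4)):
    im=cv2.imread(f"pics/{n}0.png")[c:d,a:b]
    cv2.imwrite(f"pics/z_{n}_{a}.png",cv2.resize(im,None,fx=k,fy=k,interpolation=cv2.INTER_CUBIC)[:600,:800])
# orange blobs
for n in("top","scene"):
    im=cv2.imread(f"pics/{n}0.png").astype(int); 
    h=cv2.cvtColor(im.astype('uint8'),cv2.COLOR_BGR2HSV)
    m=((h[...,0]<14)&(h[...,1]>185)&(h[...,2]>120)).astype('uint8')
    k,l,s,c=cv2.connectedComponentsWithStats(m)
    for i in range(1,k):
        if s[i,4]>25: print(n,s[i],c[i])
E
```

```text
top [197 180  17  16 197] [204.93908629 187.44162437]
top [153 198  12  14  68] [157.75       205.11764706]
top [144 202  11  14  60] [149.23333333 208.43333333]
top [  0 357   9  12  51] [  3.78431373 361.84313725]
scene [211 138  10   6  45] [215.53333333 140.8       ]
scene [541 193  19  14 132] [550.12121212 199.90909091]
scene [316 233  14   4  44] [322.5        234.61363636]
```

View pics/z_top_100.png

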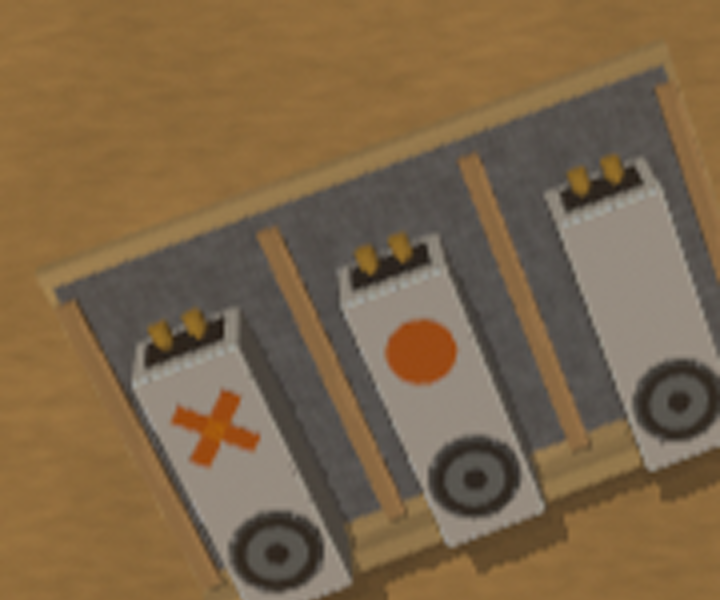

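View pics/z_top_280.png

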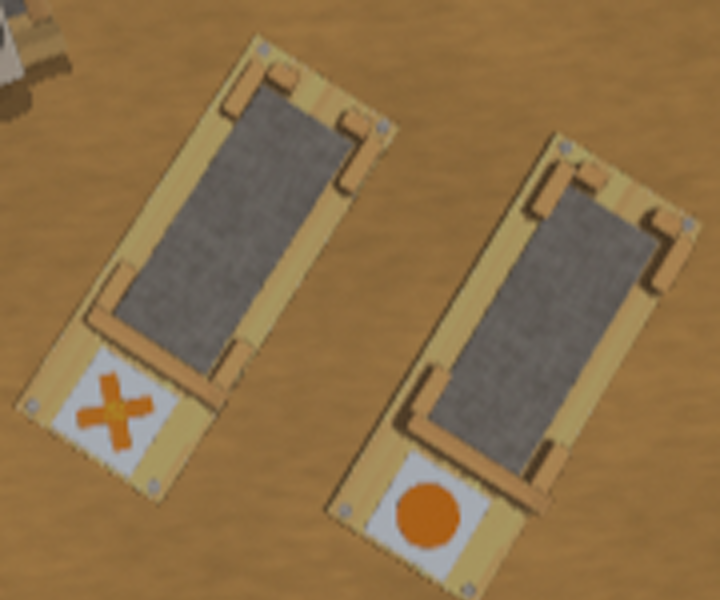

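View pics/z_scene_225.png

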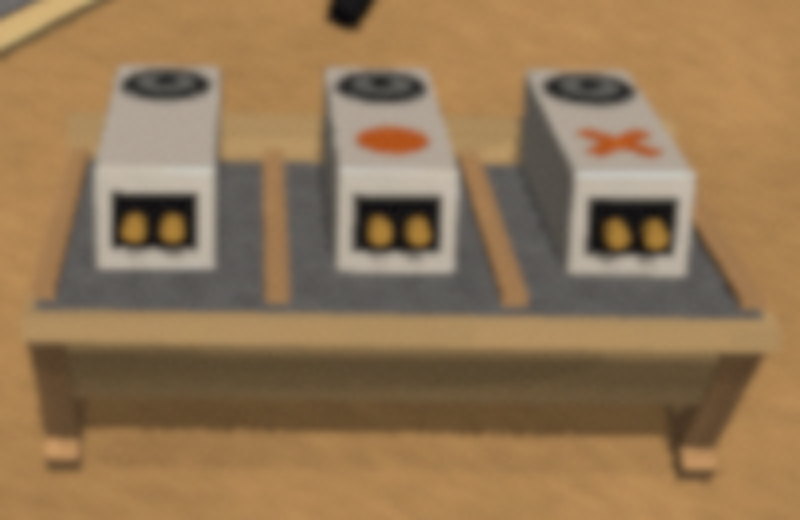

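View pics/z_scene_130.png

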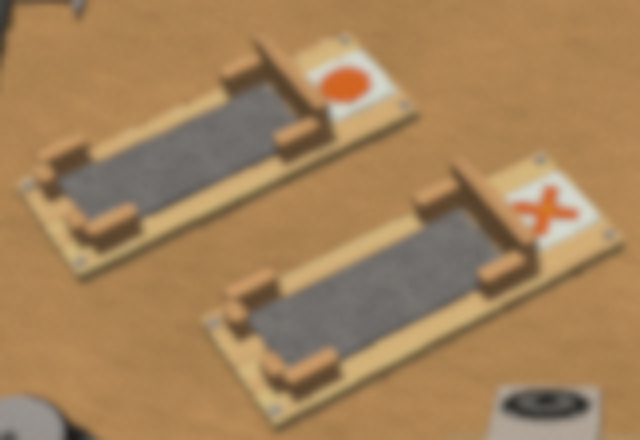

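```bash
python3 - <<'E'
import cv2
from h import *
im=cv2.imread("pics/top0.png")[150:265,115:245]
cv2.imwrite("pics/zt2.png",cv2.resize(im,None,fx=5,fy=5,interpolation=cv2.INTER_CUBIC))
g=lambda p,a,b,k=4:(a+(p[0]+.5)/k-.5,b+(p[1]+.5)/k-.5)
T=lambda p:g(p,100,100); N=lambda p:g(p,280,190); S=lambda p:g(p,225,200); M=lambda p:g(p,130,120)
np.set_printoptions(precision=1,suppress=True)
print("cams",ray("top",(0,0))[0],ray("scene",(0,0))[0])
print("felt etc from top at z16")
for nm,ps in dict(crossmark=(115,411),dotmark=(428,516),c_screws1=(264,48),c2=(382,128),c3=(30,405),c4=(153,486),d1=(565,148),d2=(687,224),d3=(344,511),d4=(468,590)).items(): print(nm,onz("top",N(ps),14))
print("scene")
for nm,ps in dict(crossmark=(546,210),dotmark=(345,85),c1=(274,410),c2=(211,322),c3=(610,234),c4=(540,159),d1=(79,262),d2=(27,185),d3=(405,104),d4=(345,40)).items(): print(nm,onz("scene",M(ps),14))
print("speakers front upper corners z172.8 (top / scene / two)")
for nm,a,b in (("dotL",(347,308),(457,170)),("dotR",(445,270),(337,170)),("crL",(136,382),(693,172)),("crR",(240,345),(569,170)),("unL",(560,228),(217,165)),("unR",(663,190),(98,167))):
    print(nm,onz("top",T(a),172.8),onz("scene",S(b),172.8),two(T(a),S(b)))
E
```

```text
cams [ 472.9  -24.2 1148.6] [1127.3  210.   882.8]
felt etc from top at z16
crossmark [ 401.7 -106.    14. ]
dotmark [ 335. -290.   14.]
c_screws1 [ 617.7 -204.4   14. ]
c2 [ 566.8 -274.1   14. ]
c3 [406.6 -55.4  14. ]
c4 [ 357.1 -127.1   14. ]
d1 [ 551.8 -384.9   14. ]
d2 [ 503.8 -456.2   14. ]
d3 [ 339.3 -240.1   14. ]
d4 [ 291.4 -311.4   14. ]
scene
crossmark [ 398.7 -104.9   14. ]
dotmark [ 333.9 -289.1   14. ]
c1 [ 615.6 -203.9   14. ]
c2 [ 566.1 -275.2   14. ]
c3 [404.4 -55.8  14. ]
c4 [ 354.9 -126.6   14. ]
d1 [ 550.7 -384.1   14. ]
d2 [ 501.2 -455.7   14. ]
d3 [ 337.  -239.3   14. ]
d4 [ 289.9 -310.1   14. ]
speakers front upper corners z172.8 (top / scene / two)
dotL [658.9 154.  172.8] [656.6 156.5 172.8] (array([658.2, 155.2, 174.4]), np.float64(2.9918311904132335))
dotR [678.  102.3 172.8] [677.1 100.8 172.8] (array([677.8, 101.6, 174.3]), np.float64(1.2178336789339521))
crL [622.4 264.3 172.8] [617.7 265.9 172.8] (array([621.4, 264.3, 177.3]), np.float64(2.634114288434085))
crR [640.6 210.1 172.8] [637.6 208.3 172.8] (array([640.1, 208.7, 176.6]), np.float64(0.8274132016455638))
unL [699.1  41.4 172.8] [694.8  43.9 172.8] (array([697.6,  42.9, 176.3]), np.float64(3.832507636420039))
unR [718.3 -13.6 172.8] [716.3 -11.2 172.8] (array([717.4, -12.2, 173.9]), np.float64(2.920474485547264))
```

View pics/zt2.png

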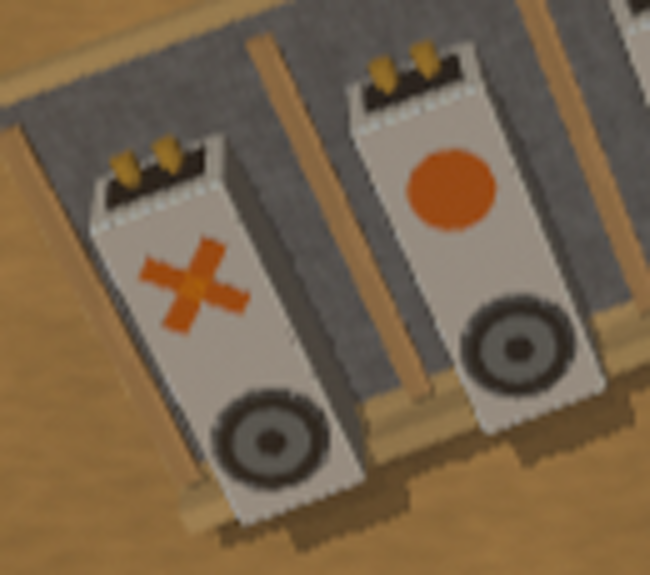

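```bash
python3 - <<'E'
from h import *
np.set_printoptions(precision=1,suppress=True)
Z=lambda p:(115+(p[0]+.5)/5-.5,150+(p[1]+.5)/5-.5)
P={}
for k,(up,lo) in dict(dot=(((356,136),(479,90)),((490,433),(606,385))),cross=(((92,231),(219,186)),((242,525),(365,480)))).items():
    u=[onz("top",Z(p),172.8) for p in up]; l=[onz("top",Z(p),81.) for p in lo]
    um=sum(u)/2; lm=sum(l)/2; d=um-lm
    yaw=np.degrees(np.arctan2(d[1],d[0])); 
    e=(u[0]-u[1]+l[0]-l[1]); 
    print(k,"up",um,"lo",lm,"len",np.linalg.norm(d),"yaw",yaw,"yaw from y",np.degrees(np.arctan2(-e[0],e[1])),"w",np.linalg.norm(u[0]-u[1]),np.linalg.norm(l[0]-l[1]))
    y=np.radians(19.2); z=np.array([-np.sin(.6109)*np.cos(y),-np.sin(.6109)*np.sin(y),np.cos(.6109)])
    print("  centre",(um+lm)/2-28*z)
E
```

```text
dot up [667.8 129.3 172.8] lo [547.9  85.6  81. ] len 157.14510431592495 yaw 20.028093799129635 yaw from y 20.34893922450548 w 55.02527034740409 56.79466979797631
  centre [623.  112.7 104. ]
cross up [629.9 239.1 172.8] lo [508.5 196.6  81. ] len 157.99999785175208 yaw 19.300408566683906 yaw from y 18.621680259180117 w 55.81332448610872 58.62638545076281
  centre [584.3 223.1 104. ]
```

```bash
cat >> h.py <<'E'
from scipy.spatial.transform import Slerp
def toolrot(yaw,pitch):
    "speaker frame yaw, pitch(deg, nose up) -> tool rotation"
    Sp=R.from_euler('z',yaw,degrees=True)*R.from_euler('y',-pitch,degrees=True)
    return Sp, Sp*R.from_euler('x',180,degrees=True)
def tgt(c,yaw,pitch,off):
    Sp,T=toolrot(yaw,pitch); return np.array(c)+Sp.apply([0,0,off-13.7]),T
def plan(p,T,n,cap=12):
    s=r.state(); p0=np.array(s['ee_pos']); T0=R.from_quat(s['tool_rot'])
    sl=Slerp([0,1],R.concatenate([T0,T])); f=np.linspace(0,1,n+1)
    np.set_printoptions(precision=2,suppress=True)
    print("t",round(s['time_s'],2),"pos",p0,"err",p-p0,"rotdeg",np.degrees((T0.inv()*T).as_rotvec()),"F",np.array(s['ft_force']),"op",round(s['opening'],3))
    print(" joints",np.array(s['joints']))
    for i in range(min(n,cap)):
        a=sl(f[i]);b=sl(f[i+1]); d=a.inv().apply((p-p0)/n); w=np.degrees((a.inv()*b).as_rotvec())
        print(f"[[{d[0]:.0f},{d[1]:.0f},{d[2]:.0f}],[{w[0]:.1f},{w[1]:.1f},{w[2]:.1f}],1]",end=',')
    print()
DOT=[622.5,112.5,104];CR=[583.5,222.5,104];ND=[442.5,-363,44];NC=[507.5,-180.7,44]
E
python3 -c "
from h import *
p,T=tgt(DOT,19.5,35,120);print(p)
plan(np.array([300,-380,380]),toolrot(15,10)[1],10)"
```

```text
[565.02604051  92.14740351 191.07586231]
t 0.1 pos [ 165.24 -602.3   221.89] err [134.76 222.3  158.11] rotdeg [-0.11 10.01  0.34] F [-0.14  0.46  0.29] op 0.995
 joints [ 1.23  0.41 -0.01  1.6   0.01  1.13 -0.08]
[[19,-18,-16],[-0.0,1.0,0.0],1],[[19,-18,-15],[-0.0,1.0,0.0],1],[[19,-18,-15],[-0.0,1.0,0.0],1],[[20,-18,-15],[-0.0,1.0,0.0],1],[[20,-18,-14],[-0.0,1.0,0.0],1],[[20,-18,-14],[-0.0,1.0,0.0],1],[[20,-18,-14],[-0.0,1.0,0.0],1],[[21,-18,-13],[-0.0,1.0,0.0],1],[[21,-18,-13],[-0.0,1.0,0.0],1],[[21,-18,-13],[-0.0,1.0,0.0],1],
```

carry_out(
  increments=[
    [[20, -18, -16], [0, 1, 0], 1],
    [[20, -18, -16], [0, 1, 0], 1],
    [[20, -18, -16], [0, 1, 0], 1],
    [[20, -18, -15], [0, 1, 0], 1],
    [[20, -18, -15], [0, 1, 0], 1],
    [[20, -18, -15], [0, 1, 0], 1],
    [[20, -18, -14], [0, 1, 0], 1],
    [[21, -18, -14], [0, 1, 0], 1],
    [[21, -18, -14], [0, 1, 0], 1],
    [[21, -18, -14], [0, 1, 0], 1],
  ],
)

```text
time_s: 1.1
ee_pos: [303.0, -370.0, 386.2]
tool_rot: [0.988, 0.13, 0.086, -0.019]
ft_force: [-0.1, -0.3, -1.0]
opening: 1.004
```

```bash
python3 -c "
from h import *
plan(np.array([500,20,370]),toolrot(19.5,30)[1],12)"
```

```text
t 1.1 pos [ 303.04 -369.97  386.22] err [196.96 389.97 -16.22] rotdeg [ 0.67 19.84 -4.46] F [-0.05 -0.34 -1.04] op 1.004
 joints [ 1.06  0.03 -0.16  1.71 -0.17  1.35 -0.37]
[[24,-27,6],[0.1,1.7,-0.4],1],[[24,-27,7],[0.1,1.7,-0.4],1],[[24,-27,7],[0.1,1.7,-0.4],1],[[24,-27,8],[0.1,1.7,-0.4],1],[[23,-26,9],[0.1,1.7,-0.4],1],[[23,-26,10],[0.1,1.7,-0.4],1],[[23,-26,10],[0.1,1.7,-0.4],1],[[23,-26,11],[0.1,1.7,-0.4],1],[[23,-26,12],[0.1,1.7,-0.4],1],[[23,-26,12],[0.1,1.7,-0.4],1],[[23,-25,13],[0.1,1.7,-0.4],1],[[22,-25,14],[0.1,1.7,-0.4],1],
```

carry_out(
  increments=[
    [[24, -27, 6], [0, 1.7, -0.4], 1],
    [[24, -27, 7], [0, 1.7, -0.4], 1],
    [[24, -27, 7], [0, 1.7, -0.4], 1],
    [[24, -27, 8], [0, 1.7, -0.4], 1],
    [[23, -26, 9], [0, 1.7, -0.4], 1],
    [[23, -26, 10], [0, 1.7, -0.4], 1],
    [[23, -26, 10], [0, 1.7, -0.4], 1],
    [[23, -26, 11], [0, 1.7, -0.4], 1],
    [[23, -26, 12], [0, 1.7, -0.4], 1],
    [[23, -26, 12], [0, 1.7, -0.4], 1],
    [[23, -25, 13], [0, 1.7, -0.4], 1],
    [[22, -25, 14], [0, 1.7, -0.4], 1],
  ],
)

```text
time_s: 2.3
ee_pos: [505.0, 36.4, 370.2]
tool_rot: [0.949, 0.166, 0.267, -0.038]
ft_force: [0.4, -0.1, 0.8]
opening: 0.998
```

```bash
python3 -c "
from h import *
plan(*tgt(DOT,19.5,35,120),10)"
```

```text
t 2.3 pos [504.99  36.43 370.18] err [  60.03   55.72 -179.11] rotdeg [0.76 3.74 0.65] F [ 0.4  -0.06  0.75] op 0.998
 joints [ 0.77 -0.21 -0.68  2.03 -0.46  0.8  -0.92]
[[-3,-4,19],[0.1,0.4,0.1],1],[[-3,-4,19],[0.1,0.4,0.1],1],[[-3,-3,19],[0.1,0.4,0.1],1],[[-3,-3,19],[0.1,0.4,0.1],1],[[-3,-3,19],[0.1,0.4,0.1],1],[[-3,-3,19],[0.1,0.4,0.1],1],[[-4,-3,19],[0.1,0.4,0.1],1],[[-4,-3,19],[0.1,0.4,0.1],1],[[-4,-3,19],[0.1,0.4,0.1],1],[[-4,-3,19],[0.1,0.4,0.1],1],
```

carry_out(
  increments=[
    [[-3, -4, 20], [0.1, 0.4, 0.1], 1],
    [[-3, -4, 20], [0.1, 0.4, 0.1], 1],
    [[-3, -3, 20], [0.1, 0.4, 0.1], 1],
    [[-3, -3, 20], [0.1, 0.4, 0.1], 1],
    [[-3, -3, 19], [0.1, 0.4, 0.1], 1],
    [[-3, -3, 19], [0.1, 0.4, 0.1], 1],
    [[-4, -3, 19], [0.1, 0.4, 0.1], 1],
    [[-4, -3, 19], [0.1, 0.4, 0.1], 1],
    [[-4, -3, 19], [0.1, 0.4, 0.1], 1],
    [[-4, -3, 10], [0.1, 0.4, 0.1], 1],
    [[0, 0, 0], [0, 0, 0], 1],
  ],
)

```text
time_s: 3.4
ee_pos: [562.2, 98.1, 187.4]
tool_rot: [0.939, 0.163, 0.298, -0.056]
ft_force: [-0.1, 0.5, 0.1]
opening: 1.001
```

```bash
python3 - <<'E'
from h import *
for n in("scene","top"):
    im=r.snapshot(n)[:,:,::-1]; im=im[150:350,180:430] if n=="scene" else im[90:290,90:340]
    cv2.imwrite(f"pics/{n}1.png",cv2.resize(im,None,fx=3,fy=3,interpolation=cv2.INTER_CUBIC))
plan(*tgt(DOT,19.5,35,120),2)
plan(*tgt(DOT,19.5,35,0),12)
E
```

```text
t 3.5 pos [563.05  97.94 189.28] err [ 1.98 -5.8   1.79] rotdeg [-0.52 -0.41  0.05] F [ 1.07 -0.25  0.21] op 1.0
 joints [ 0.44  0.17 -0.69  2.25  0.15  0.15 -1.58]
[[0,3,-1],[-0.3,-0.2,0.0],1],[[0,3,-1],[-0.3,-0.2,0.0],1],
t 3.5 pos [563.05  97.94 189.28] err [ 66.86  17.18 -96.51] rotdeg [-0.52 -0.41  0.05] F [ 1.07 -0.25  0.21] op 1.0
 joints [ 0.44  0.17 -0.69  2.25  0.15  0.15 -1.58]
[[0,1,10],[-0.0,-0.0,0.0],1],[[0,1,10],[-0.0,-0.0,0.0],1],[[0,1,10],[-0.0,-0.0,0.0],1],[[0,1,10],[-0.0,-0.0,0.0],1],[[0,1,10],[-0.0,-0.0,0.0],1],[[0,1,10],[-0.0,-0.0,0.0],1],[[0,1,10],[-0.0,-0.0,0.0],1],[[0,1,10],[-0.0,-0.0,0.0],1],[[0,1,10],[-0.0,-0.0,0.0],1],[[0,1,10],[-0.0,-0.0,0.0],1],[[0,1,10],[-0.0,-0.0,0.0],1],[[0,1,10],[-0.0,-0.0,0.0],1],
```

View pics/scene1.png

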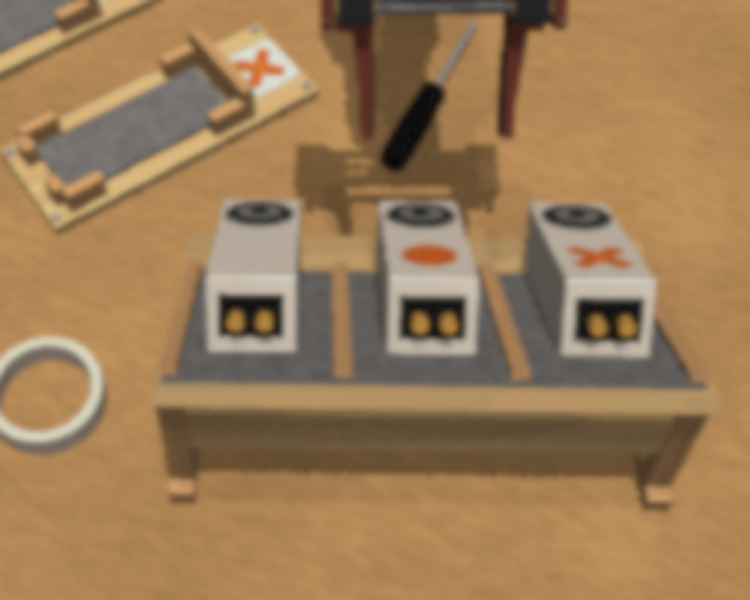

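View pics/top1.png

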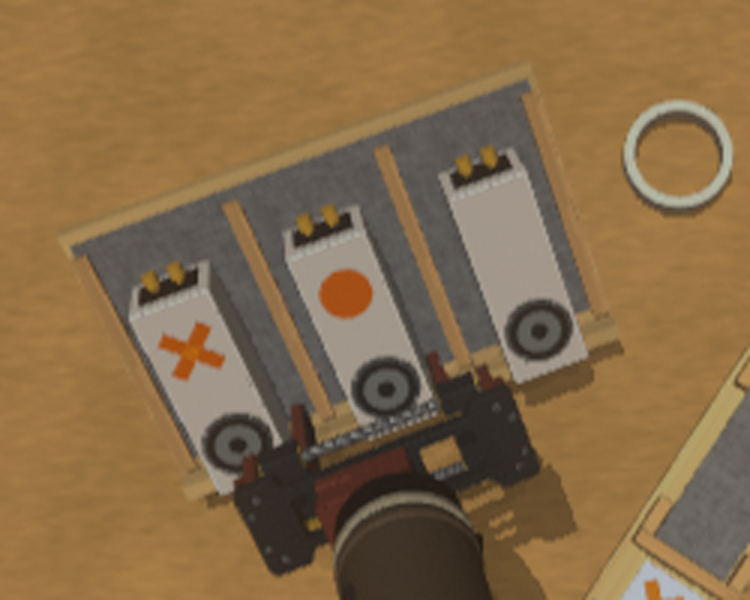

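```bash
cat >> h.py <<'E'
def tgt2(c,yaw,pitch,tp,off,up=5):
    "grasp point up mm above centre along speaker z, tool pitch tp, backed off by off along tool z"
    Sp,_=toolrot(yaw,pitch); _,T=toolrot(yaw,tp)
    g=np.array(c)+Sp.apply([0,0,up]); return g+T.apply([0,0,18.7-off]),T
E
python3 - <<'E'
from h import *
plan(*tgt2(DOT,19.5,35,29,90),5)
E
```

```text
t 3.5 pos [563.05  97.94 189.28] err [ 24.17   2.06 -18.83] rotdeg [-0.51 -6.41  0.08] F [ 1.07 -0.25  0.21] op 1.0
 joints [ 0.44  0.17 -0.69  2.25  0.15  0.15 -1.58]
[[2,1,6],[-0.1,-1.3,0.0],1],[[2,1,6],[-0.1,-1.3,0.0],1],[[2,1,6],[-0.1,-1.3,0.0],1],[[2,1,6],[-0.1,-1.3,0.0],1],[[2,1,6],[-0.1,-1.3,0.0],1],
```

carry_out(
  increments=[
    [[2, 1, 6], [0, -1.3, 0], 1],
    [[2, 1, 6], [0, -1.3, 0], 1],
    [[2, 1, 6], [0, -1.3, 0], 1],
    [[2, 1, 6], [0, -1.3, 0], 1],
    [[2, 1, 6], [0, -1.3, 0], 1],
    [[0, 0, 0], [0, 0, 0], 1],
  ],
)

```text
time_s: 4.1
ee_pos: [591.1, 99.1, 176.1]
tool_rot: [0.954, 0.164, 0.247, -0.044]
ft_force: [0.4, 0.5, -0.5]
opening: 0.998
```

```bash
python3 - <<'E'
from h import *
plan(*tgt2(DOT,19.5,35,29,60),5)
E
```

```text
t 4.1 pos [591.12  99.07 176.13] err [  9.8    5.79 -31.91] rotdeg [-0.19 -0.1  -0.01] F [ 0.38  0.47 -0.47] op 0.998
 joints [ 0.3   0.25 -0.57  2.12  0.24  0.31 -1.67]
[[-1,-0,7],[-0.0,-0.0,-0.0],1],[[-1,-0,7],[-0.0,-0.0,-0.0],1],[[-1,-0,7],[-0.0,-0.0,-0.0],1],[[-1,-0,7],[-0.0,-0.0,-0.0],1],[[-1,-0,7],[-0.0,-0.0,-0.0],1],
```

carry_out(
  increments=[
    [[-1, 0, 7], [0, 0, 0], 1],
    [[-1, 0, 7], [0, 0, 0], 1],
    [[-1, 0, 7], [0, 0, 0], 1],
    [[-1, 0, 7], [0, 0, 0], 1],
    [[-1, 0, 6], [0, 0, 0], 1],
    [[0, 0, 0], [0, 0, 0], 1],
  ],
)

```text
time_s: 4.7
ee_pos: [602.8, 102.1, 142.4]
tool_rot: [0.954, 0.163, 0.248, -0.044]
ft_force: [-0.8, -0.2, 0.4]
opening: 0.998
```

```bash
python3 - <<'E'
from h import *
for n in("scene","top"):
    im=r.snapshot(n)[:,:,::-1]; im=im[150:350,180:430] if n=="scene" else im[90:290,90:340]
    cv2.imwrite(f"pics/{n}2.png",cv2.resize(im,None,fx=3,fy=3,interpolation=cv2.INTER_CUBIC))
plan(*tgt2(DOT,19.5,35,29,0),10)
E
```

```text
t 4.8 pos [603.   102.21 143.29] err [ 25.34  12.36 -51.55] rotdeg [-0.11 -0.27 -0.08] F [0.11 0.14 0.11] op 1.0
 joints [ 0.19  0.31 -0.47  2.14  0.33  0.23 -1.76]
[[-0,-0,6],[-0.0,-0.0,-0.0],1],[[-0,-0,6],[-0.0,-0.0,-0.0],1],[[-0,-0,6],[-0.0,-0.0,-0.0],1],[[-0,-0,6],[-0.0,-0.0,-0.0],1],[[-0,-0,6],[-0.0,-0.0,-0.0],1],[[-0,-0,6],[-0.0,-0.0,-0.0],1],[[-0,-0,6],[-0.0,-0.0,-0.0],1],[[-0,-0,6],[-0.0,-0.0,-0.0],1],[[-0,-0,6],[-0.0,-0.0,-0.0],1],[[-0,-0,6],[-0.0,-0.0,-0.0],1],
```

View pics/scene2.png

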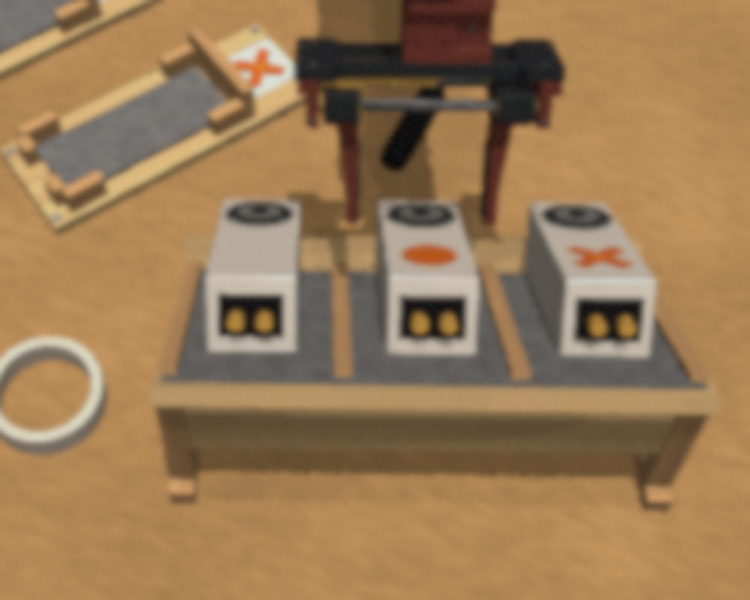

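View pics/top2.png

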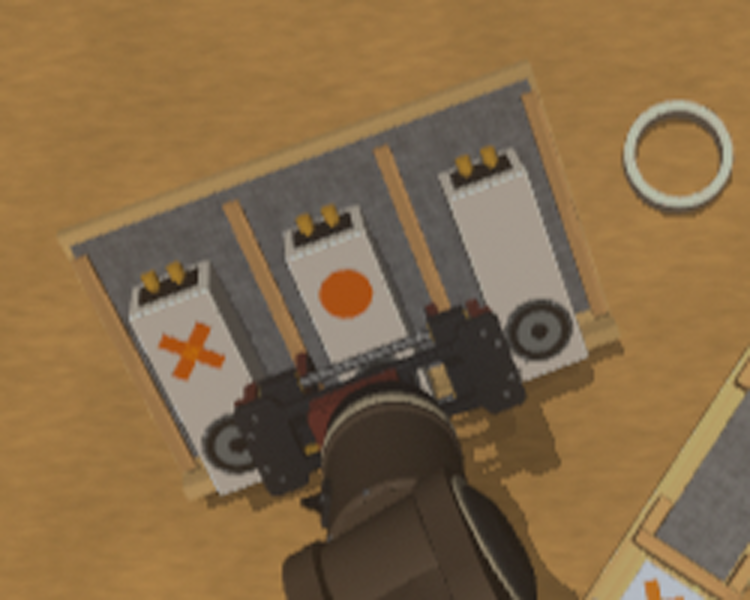

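```bash
python3 - <<'E'
from h import *
plan(*tgt2(DOT,19.5,35,22,0),10)
E
```

```text
t 4.8 pos [603.   102.21 143.29] err [ 23.4   11.67 -52.53] rotdeg [-0.11 -7.27 -0.07] F [0.11 0.14 0.11] op 1.0
 joints [ 0.19  0.31 -0.47  2.14  0.33  0.23 -1.76]
[[-0,-0,6],[-0.0,-0.7,-0.0],1],[[-0,-0,6],[-0.0,-0.7,-0.0],1],[[-0,-0,6],[-0.0,-0.7,-0.0],1],[[-0,-0,6],[-0.0,-0.7,-0.0],1],[[-0,-0,6],[-0.0,-0.7,-0.0],1],[[0,-0,6],[-0.0,-0.7,-0.0],1],[[0,-0,6],[-0.0,-0.7,-0.0],1],[[0,-0,6],[-0.0,-0.7,-0.0],1],[[0,-0,6],[-0.0,-0.7,-0.0],1],[[0,-0,6],[-0.0,-0.7,-0.0],1],
```

carry_out(
  increments=[
    [[0, 0, 6], [0, -0.9, 0], 1],
    [[0, 0, 6], [0, -0.9, 0], 1],
    [[0, 0, 6], [0, -0.9, 0], 1],
    [[0, 0, 6], [0, -0.9, 0], 1],
    [[0, 0, 6], [0, -0.9, 0], 1],
    [[0, 0, 6], [0, -0.9, 0], 1],
  ],
)

```text
time_s: 5.4
ee_pos: [620.2, 108.1, 109.8]
tool_rot: [0.965, 0.165, 0.201, -0.035]
ft_force: [0.0, -0.5, 0.0]
opening: 1.002
```

```bash
python3 - <<'E'
from h import *
plan(*tgt2(DOT,19.5,35,22,0),5)
E
```

```text
t 5.4 pos [620.25 108.09 109.82] err [  6.15   5.79 -19.06] rotdeg [-0.07 -1.53 -0.07] F [ 0.   -0.52  0.02] op 1.002
 joints [ 0.12  0.4  -0.42  2.04  0.36  0.34 -1.79]
[[-0,-1,4],[-0.0,-0.3,-0.0],1],[[-0,-1,4],[-0.0,-0.3,-0.0],1],[[-0,-1,4],[-0.0,-0.3,-0.0],1],[[-0,-1,4],[-0.0,-0.3,-0.0],1],[[-0,-1,4],[-0.0,-0.3,-0.0],1],
```

Finish the descent, then close at 25 N.

carry_out(
  increments=[
    [[0, -0.7, 4], [0, -0.3, 0], 1],
    [[0, -0.7, 4], [0, -0.3, 0], 1],
    [[0, -0.7, 4], [0, -0.3, 0], 1],
    [[0, -0.7, 4], [0, -0.3, 0], 1],
    [[0, -0.7, 3], [0, -0.3, 0], 1],
    [[0, 0, 1], [0, 0, 0], 1],
  ],
  grip_force=25,
)

```text
time_s: 6.0
ee_pos: [626.9, 115.0, 88.7]
tool_rot: [0.968, 0.166, 0.186, -0.033]
ft_force: [-0.2, 0.9, -0.2]
opening: 1.0
```

```bash
python3 - <<'E'
from h import *
plan(*tgt2(DOT,19.5,35,22,0),1)
E
```

```text
t 6.0 pos [626.9  114.97  88.68] err [-0.5  -1.09  2.07] rotdeg [-0.11  0.21 -0.05] F [-0.16  0.94 -0.23] op 1.0
 joints [ 0.08  0.45 -0.39  2.01  0.38  0.35 -1.81]
[[-0,1,-2],[-0.1,0.2,-0.1],1],
```

carry_out(
  increments=[
    [[0, 1, -2], [0, 0, 0], 0.6],
    [[0, 0, 0], [0, 0, 0], 0.6],
    [[0, 0, 0], [0, 0, 0], 0.6],
    [[0, 0, 0], [0, 0, 0], 0.6],
    [[0, 0, 0], [0, 0, 0], 0.6],
    [[0, 0, 0], [0, 0, 0], 0.6],
  ],
  grip_force=25,
)

```text
time_s: 6.6
ee_pos: [626.4, 114.1, 91.1]
tool_rot: [0.968, 0.166, 0.187, -0.033]
ft_force: [1.5, 1.0, -1.9]
opening: 0.682
```

carry_out(
  increments=[
    [[0, 0, 0], [0, 0, 0], 0.3],
    [[2, 0, -4], [0, 0, 0], 0.3],
    [[3, 0, -7], [0, 0, 0], 0.3],
    [[4, 0, -10], [0, 0, 0], 0.3],
    [[5, 0, -12], [0, 0, 0], 0.3],
    [[6, 0, -14], [0, 0, 0], 0.3],
    [[6, 0, -14], [0, 0, 0], 0.3],
    [[6, 0, -14], [0, 0, 0], 0.3],
  ],
  grip_force=35,
)

```text
time_s: 7.4
ee_pos: [622.9, 112.3, 172.8]
tool_rot: [0.969, 0.166, 0.18, -0.033]
ft_force: [0.1, 0.3, -5.0]
opening: 0.681
```

```bash
python3 - <<'E'
from h import *
for n in("scene","top"):
    im=r.snapshot(n)[:,:,::-1]; im=im[120:320,180:430] if n=="scene" else im[90:290,90:340]
    cv2.imwrite(f"pics/{n}3.png",cv2.resize(im,None,fx=3,fy=3,interpolation=cv2.INTER_CUBIC))
plan(*tgt2(DOT,19.5,35,22,0),1)
E
```

```text
t 7.5 pos [624.7  112.72 174.86] err [  1.7    1.16 -84.1 ] rotdeg [-0.12  0.69 -0.08] F [ 0.14  0.62 -4.34] op 0.682
 joints [ 0.19  0.34 -0.51  1.94  0.26  0.55 -1.7 ]
[[-29,-0,79],[-0.1,0.7,-0.1],1],
```

View pics/scene3.png

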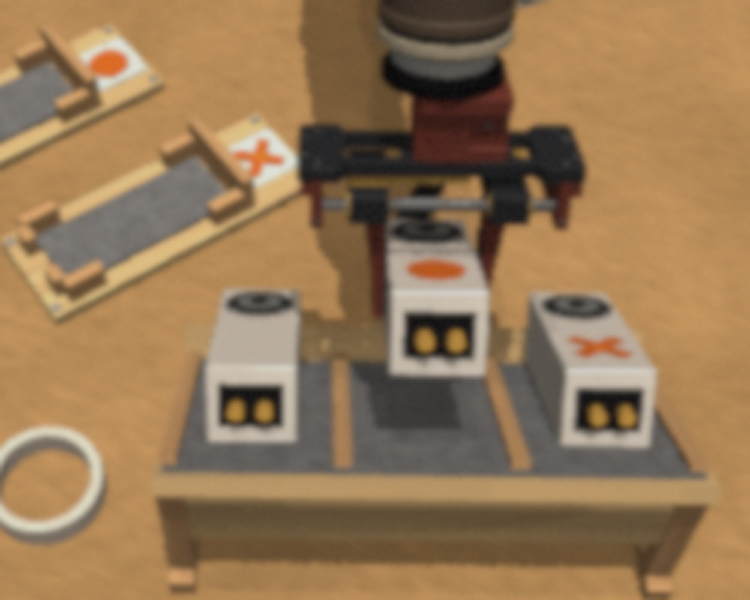

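View pics/top3.png

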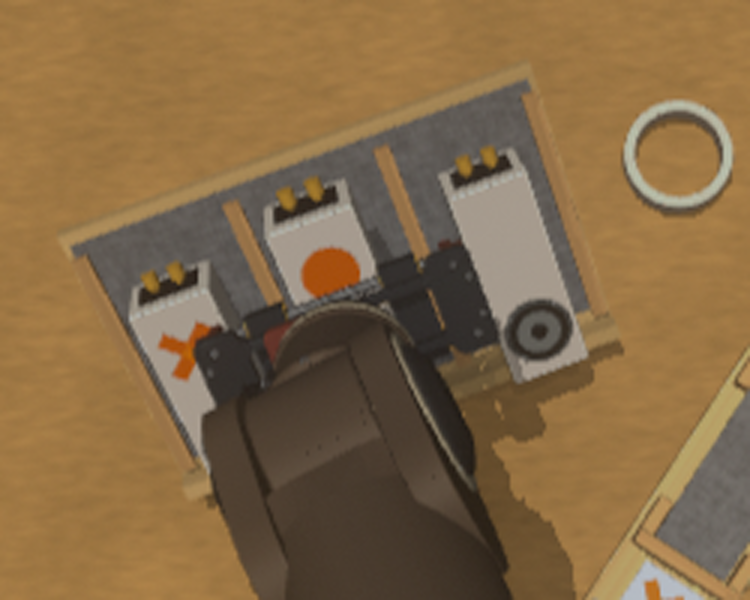

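```bash
python3 - <<'E'
from h import *
plan(np.array([600,100,300]),toolrot(15,10)[1],8)
E
```

```text
t 7.5 pos [624.7  112.72 174.86] err [-24.7  -12.72 125.14] rotdeg [ -1.35 -11.3    4.28] F [ 0.14  0.62 -4.34] op 0.682
 joints [ 0.19  0.34 -0.51  1.94  0.26  0.55 -1.7 ]
[[2,0,-16],[-0.2,-1.4,0.5],1],[[2,0,-16],[-0.2,-1.4,0.5],1],[[2,0,-16],[-0.2,-1.4,0.5],1],[[1,1,-16],[-0.2,-1.4,0.5],1],[[1,1,-16],[-0.2,-1.4,0.5],1],[[1,1,-16],[-0.2,-1.4,0.5],1],[[0,1,-16],[-0.2,-1.4,0.5],1],[[-0,1,-16],[-0.2,-1.4,0.5],1],
```

carry_out(
  increments=[
    [[3, 0, -16], [-0.2, -1.4, 0.5], 0.3],
    [[3, 0, -16], [-0.2, -1.4, 0.5], 0.3],
    [[2, 0, -16], [-0.2, -1.4, 0.5], 0.3],
    [[2, 1, -16], [-0.2, -1.4, 0.5], 0.3],
    [[1, 1, -16], [-0.2, -1.4, 0.5], 0.3],
    [[1, 1, -16], [-0.2, -1.4, 0.5], 0.3],
    [[0, 1, -16], [-0.2, -1.4, 0.5], 0.3],
    [[0, 1, -16], [-0.2, -1.4, 0.5], 0.3],
  ],
)

```text
time_s: 8.3
ee_pos: [596.2, 97.2, 298.3]
tool_rot: [0.988, 0.13, 0.077, -0.007]
ft_force: [0.5, 0.3, -5.1]
opening: 0.68
```

```bash
python3 - <<'E'
from h import *
p,T=tgt2(ND,-34.7,0,-13,0)
plan(np.r_[p[:2],240],T,22,24)
E
```

```text
t 8.3 pos [596.24  97.21 298.26] err [-157.19 -457.82  -58.26] rotdeg [  2.11 -20.64  49.91] F [ 0.52  0.25 -5.08] op 0.68
 joints [ 0.18  0.27 -0.52  1.66  0.17  1.1  -1.69]
[[-13,18,1],[0.1,-0.9,2.3],1],[[-12,19,1],[0.1,-0.9,2.3],1],[[-11,19,1],[0.1,-0.9,2.3],1],[[-10,20,1],[0.1,-0.9,2.3],1],[[-9,20,1],[0.1,-0.9,2.3],1],[[-9,20,2],[0.1,-0.9,2.3],1],[[-8,21,2],[0.1,-0.9,2.3],1],[[-7,21,2],[0.1,-0.9,2.3],1],[[-6,21,2],[0.1,-0.9,2.3],1],[[-5,21,2],[0.1,-0.9,2.3],1],[[-4,22,2],[0.1,-0.9,2.3],1],[[-3,22,2],[0.1,-0.9,2.3],1],[[-3,22,2],[0.1,-0.9,2.3],1],[[-2,22,2],[0.1,-0.9,2.3],1],[[-1,22,2],[0.1,-0.9,2.3],1],[[0,22,2],[0.1,-0.9,2.3],1],[[1,22,2],[0.1,-0.9,2.3],1],[[2,22,2],[0.1,-0.9,2.3],1],[[3,22,2],[0.1,-0.9,2.3],1],[[4,22,2],[0.1,-0.9,2.3],1],[[5,22,1],[0.1,-0.9,2.3],1],[[6,21,1],[0.1,-0.9,2.3],1],
```

carry_out(
  increments=[
    [[-13, 18, 0], [0.1, -0.9, 2.3], 0.3],
    [[-12, 19, 0], [0.1, -0.9, 2.3], 0.3],
    [[-11, 19, 0], [0.1, -0.9, 2.3], 0.3],
    [[-10, 20, 0], [0.1, -0.9, 2.3], 0.3],
    [[-9, 20, 1], [0.1, -0.9, 2.3], 0.3],
    [[-9, 20, 1], [0.1, -0.9, 2.3], 0.3],
    [[-8, 21, 1], [0.1, -0.9, 2.3], 0.3],
    [[-7, 21, 1], [0.1, -0.9, 2.3], 0.3],
    [[-6, 21, 1], [0.1, -0.9, 2.3], 0.3],
    [[-5, 21, 2], [0.1, -0.9, 2.3], 0.3],
    [[-4, 22, 2], [0.1, -0.9, 2.3], 0.3],
    [[-3, 22, 2], [0.1, -0.9, 2.3], 0.3],
  ],
)

```text
time_s: 9.5
ee_pos: [496.7, -171.0, 268.8]
tool_rot: [0.991, -0.127, -0.028, -0.025]
ft_force: [0.4, -0.5, -5.6]
opening: 0.682
```

```bash
python3 - <<'E'
from h import *
p,T=tgt2(ND,-34.7,0,-13,0)
plan(np.r_[p[:2],220],T,11,24)
E
```

```text
t 9.5 pos [ 496.73 -170.97  268.81] err [ -57.69 -189.64  -48.81] rotdeg [ 0.52 -8.89 20.12] F [ 0.37 -0.47 -5.6 ] op 0.682
 joints [ 0.52  0.27 -0.31  1.71  0.04  1.24 -1.62]
[[-0,18,4],[0.0,-0.8,1.8],1],[[0,18,4],[0.0,-0.8,1.8],1],[[1,18,4],[0.0,-0.8,1.8],1],[[1,18,4],[0.0,-0.8,1.8],1],[[2,18,4],[0.0,-0.8,1.8],1],[[3,18,4],[0.0,-0.8,1.8],1],[[3,18,4],[0.0,-0.8,1.8],1],[[4,18,3],[0.0,-0.8,1.8],1],[[5,18,3],[0.0,-0.8,1.8],1],[[5,18,3],[0.0,-0.8,1.8],1],[[6,17,3],[0.0,-0.8,1.8],1],
```

carry_out(
  increments=[
    [[0, 18, 4], [0, -0.8, 1.8], 0.3],
    [[0, 18, 4], [0, -0.8, 1.8], 0.3],
    [[1, 18, 4], [0, -0.8, 1.8], 0.3],
    [[1, 18, 4], [0, -0.8, 1.8], 0.3],
    [[2, 18, 4], [0, -0.8, 1.8], 0.3],
    [[3, 18, 4], [0, -0.8, 1.8], 0.3],
    [[3, 17, 4], [0, -0.8, 1.8], 0.3],
    [[4, 17, 3], [0, -0.8, 1.8], 0.3],
    [[5, 16, 3], [0, -0.8, 1.8], 0.3],
    [[5, 15, 3], [0, -0.8, 1.8], 0.3],
    [[4, 8, 2], [0, -0.4, 1], 0.3],
    [[0, 0, 0], [0, 0, 0], 0.3],
  ],
)

```text
time_s: 10.7
ee_pos: [438.4, -364.7, 214.7]
tool_rot: [0.946, -0.304, -0.112, -0.029]
ft_force: [-0.7, -0.7, -4.8]
opening: 0.682
```

```bash
python3 - <<'E'
from h import *
p,T=tgt2(ND,-34.7,0,-13,0)
print(p)
for n in("scene","top"):
    im=r.snapshot(n)[:,:,::-1]; im=im[70:230,100:300] if n=="scene" else im[160:350,260:500]
    cv2.imwrite(f"pics/{n}4.png",cv2.resize(im,None,fx=4 if n=="scene" else 3,fy=4 if n=="scene" else 3,interpolation=cv2.INTER_CUBIC))
plan(np.r_[p[:2],120],T,4,24)
E
```

```text
[ 439.04158144 -360.60527746   30.77927979]
t 10.8 pos [ 439.16 -362.95  215.28] err [ -0.12   2.34 -95.28] rotdeg [ 0.47  0.21 -0.77] F [ 0.05  0.45 -5.35] op 0.682
 joints [ 0.69  0.47 -0.13  1.54  0.06  1.36 -1.64]
[[5,-1,23],[0.1,0.1,-0.2],1],[[5,-1,23],[0.1,0.1,-0.2],1],[[5,-1,23],[0.1,0.1,-0.2],1],[[5,-1,23],[0.1,0.1,-0.2],1],
```

View pics/scene4.png

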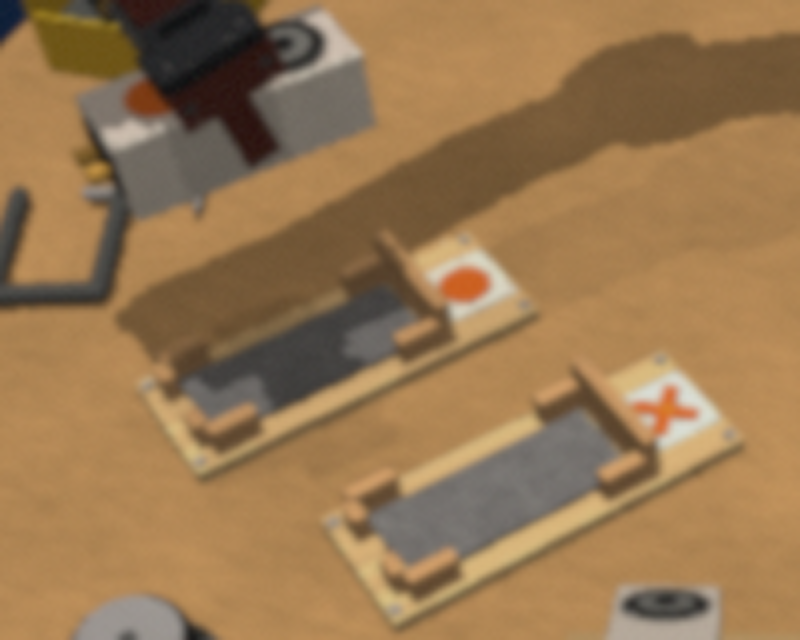

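View pics/top4.png

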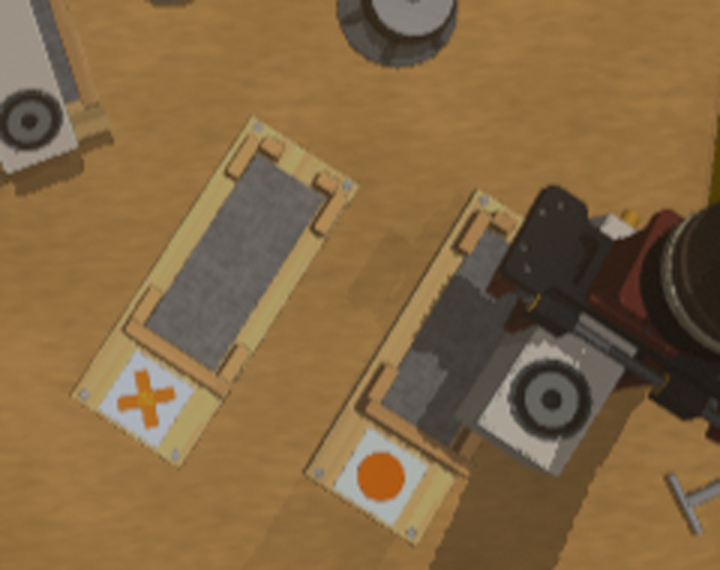

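```bash
cat >> h.py <<'E'
def speaker_from_tool(dp,s=None,xo=0,up=5):
    "speaker pose if speaker pitch = tool pitch+dp"
    s=s or r.state(); T=R.from_quat(s['tool_rot']); g=np.array(s['ee_pos'])-T.apply([0,0,18.7])
    Sp=T*R.from_euler('x',180,degrees=True)*R.from_euler('y',-dp,degrees=True)
    return g-Sp.apply([xo,0,up]),Sp
E
python3 - <<'E'
from h import *
print(repr(r.state()['tool_rot']))
C=np.array([[80,30,28],[-80,30,28],[80,30,-28],[-80,30,-28],[80,-30,28]])
meas=np.array([[112,150],[362,62],[137,216],[375,122]])
print((meas+.5)/4-.5+[100,70])
for dp in (8,10,13,15):
    c,Sp=speaker_from_tool(dp); print(dp,c); print(proj("scene",c+Sp.apply(C)).round(1).tolist())
E
```

```text
array([ 0.94629768, -0.3021133 , -0.11120682, -0.02968653])
[[127.625 107.125]
 [190.125  85.125]
 [133.875 123.625]
 [193.375 100.125]]
8 [ 442.35576431 -365.03839418  228.50845229]
[[127.9, 110.6], [189.0, 81.0], [136.5, 128.0], [194.6, 99.0], [118.1, 96.8]]
10 [ 442.49766636 -365.13918497  228.49565874]
[[127.8, 109.6], [189.6, 81.8], [135.6, 127.4], [194.5, 100.1], [118.0, 95.7]]
13 [ 442.7110587  -365.29059956  228.48787471]
[[127.7, 107.9], [190.4, 83.0], [134.4, 126.4], [194.2, 101.7], [117.9, 94.1]]
15 [ 442.85342701 -365.39151556  228.49029877]
[[127.7, 106.8], [190.8, 83.9], [133.7, 125.7], [193.9, 102.7], [117.9, 93.0]]
```

carry_out(
  increments=[
    [[5, -1, 22], [0, 0, -0.3], 0.3],
    [[5, -1, 22], [0, 0, -0.3], 0.3],
    [[5, 0, 20], [0, 0, -0.2], 0.3],
    [[4, 0, 18], [0, 0, 0], 0.3],
    [[3, 0, 14], [0, 0, 0], 0.3],
    [[1, 0, 6], [0, 0, 0], 0.3],
    [[0, 0, 0], [0, 0, 0], 0.3],
  ],
)

```text
time_s: 11.5
ee_pos: [445.3, -355.3, 111.5]
tool_rot: [0.951, -0.29, -0.106, -0.031]
ft_force: [0.4, -0.2, -4.9]
opening: 0.682
```

```bash
python3 - <<'E'
from h import *
for n in("scene","top"):
    im=r.snapshot(n)[:,:,::-1]; im=im[70:230,100:300] if n=="scene" else im[160:350,260:500]
    cv2.imwrite(f"pics/{n}5.png",cv2.resize(im,None,fx=4 if n=="scene" else 3,fy=4 if n=="scene" else 3,interpolation=cv2.INTER_CUBIC))
p,T=tgt2(ND,-34.7,0,-13.7,0)
plan(np.r_[p[:2],90],T,1,24)
C=np.array([[80,30,28],[-80,30,28],[80,30,-28],[-80,30,-28],[80,-30,28],[-80,-30,28]])
c,Sp=speaker_from_tool(14);print(c); print(((proj("scene",c+Sp.apply(C))-[100,70]+.5)*4-.5).round(1).tolist());print(((proj("top",c+Sp.apply(C))-[260,160]+.5)*3-.5).round(1).tolist())
E
```

```text
t 11.6 pos [ 445.74 -355.85  112.51] err [ -6.88  -4.63 -22.51] rotdeg [ 0.31 -1.05  0.76] F [ 0.95 -0.44 -4.75] op 0.679
 joints [ 0.69  0.57 -0.14  1.64  0.08  1.15 -1.64]
[[2,8,23],[0.3,-1.1,0.8],1],
[ 449.25 -358.17  125.76]
[[167.0, 292.8], [396.2, 195.1], [188.1, 357.4], [407.4, 260.2], [127.0, 239.0], [352.2, 146.7]]
[[537.2, 213.7], [420.8, 406.7], [512.1, 217.4], [401.6, 400.2], [610.5, 259.1], [494.6, 453.3]]
```

View pics/scene5.png

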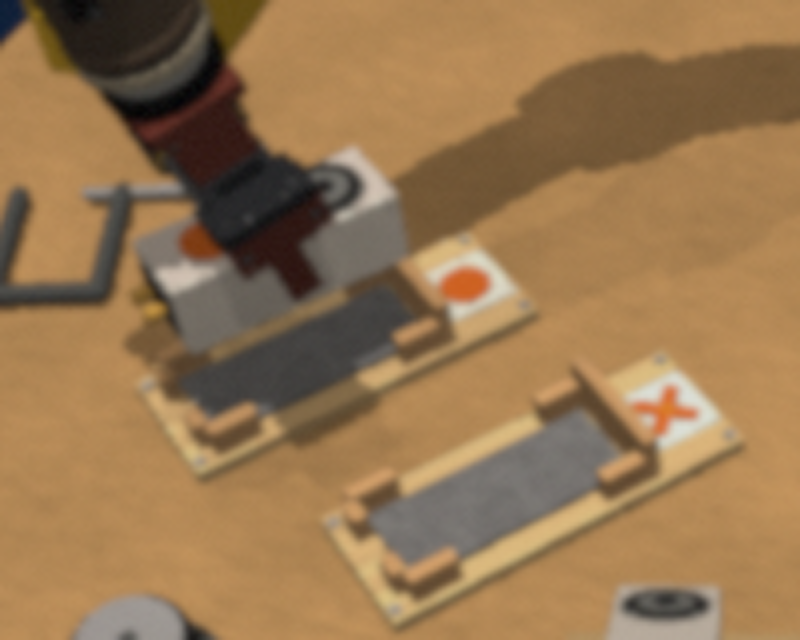

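View pics/top5.png

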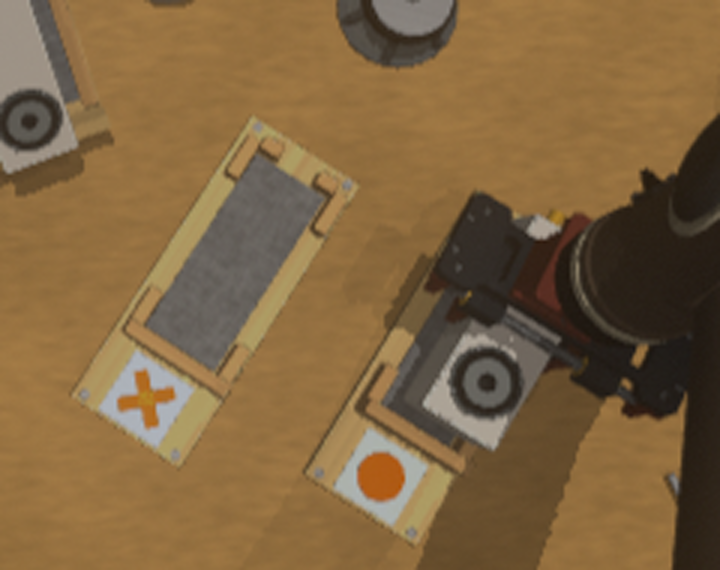

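carry_out(
  increments=[
    [[1, 3, 8], [0.1, -0.4, 0.3], 0.3],
    [[0, 3, 8], [0.1, -0.3, 0.3], 0.3],
    [[0, 3, 8], [0.1, -0.3, 0.2], 0.3],
    [[0, 0, 0], [0, 0, 0], 0.3],
  ],
)

```text
time_s: 12.0
ee_pos: [437.1, -362.6, 89.1]
tool_rot: [0.947, -0.297, -0.112, -0.035]
ft_force: [-0.6, -0.2, -5.5]
opening: 0.682
```

```bash
python3 - <<'E'
from h import *
p,T=tgt2(ND,-34.7,0,-13.7,0)
plan(np.r_[p[:2],70],T,3,24); print(p)
E
```

```text
t 12.0 pos [ 437.1  -362.62   89.05] err [  1.76   2.14 -19.05] rotdeg [ 0.01 -0.19 -0.16] F [-0.63 -0.17 -5.5 ] op 0.682
 joints [ 0.7   0.6  -0.13  1.65  0.08  1.13 -1.64]
[[2,-1,6],[0.0,-0.1,-0.1],1],[[2,-1,6],[0.0,-0.1,-0.1],1],[[2,-1,6],[0.0,-0.1,-0.1],1],
[ 438.86 -360.48   30.83]
```

carry_out(
  increments=[
    [[2, -1, 6], [0, 0, 0], 0.3],
    [[2, -1, 6], [0, 0, 0], 0.3],
    [[1, -1, 5], [0, 0, 0], 0.3],
    [[0, 0, 0], [0, 0, 0], 0.3],
  ],
)

```text
time_s: 12.4
ee_pos: [439.7, -360.5, 69.4]
tool_rot: [0.947, -0.298, -0.112, -0.035]
ft_force: [-0.8, -0.2, -4.8]
opening: 0.682
```

```bash
python3 - <<'E'
from h import *
for n in("scene","top"):
    im=r.snapshot(n)[:,:,::-1]; im=im[100:200,120:270] if n=="scene" else im[200:350,350:500]
    k=5 if n=="scene" else 4
    cv2.imwrite(f"pics/{n}6.png",cv2.resize(im,None,fx=k,fy=k,interpolation=cv2.INTER_CUBIC))
p,T=tgt2(ND,-34.7,0,-13.7,0)
plan(p,T,8,24)
E
```

```text
t 12.5 pos [ 439.98 -360.96   70.21] err [ -1.12   0.48 -39.38] rotdeg [-0.01 -0.23 -0.19] F [-0.16  0.25 -5.58] op 0.681
 joints [ 0.69  0.63 -0.13  1.66  0.08  1.09 -1.65]
[[1,0,5],[-0.0,-0.0,-0.0],1],[[1,0,5],[-0.0,-0.0,-0.0],1],[[1,0,5],[-0.0,-0.0,-0.0],1],[[1,0,5],[-0.0,-0.0,-0.0],1],[[1,0,5],[-0.0,-0.0,-0.0],1],[[1,0,5],[-0.0,-0.0,-0.0],1],[[1,0,5],[-0.0,-0.0,-0.0],1],[[1,0,5],[-0.0,-0.0,-0.0],1],
```

View pics/scene6.png

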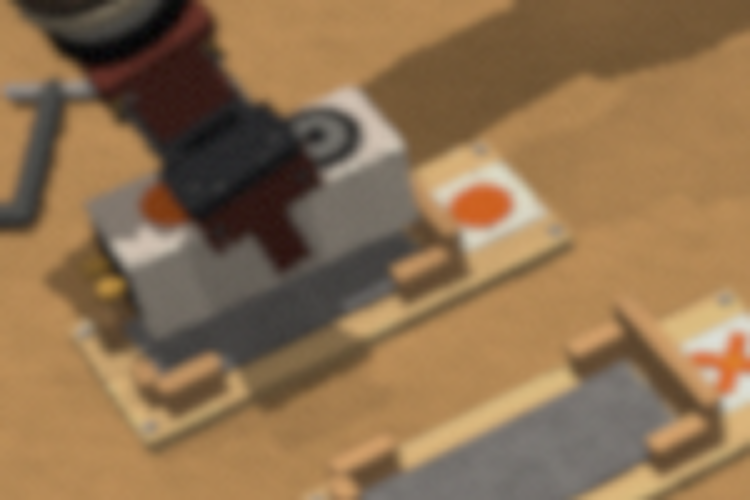

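View pics/top6.png

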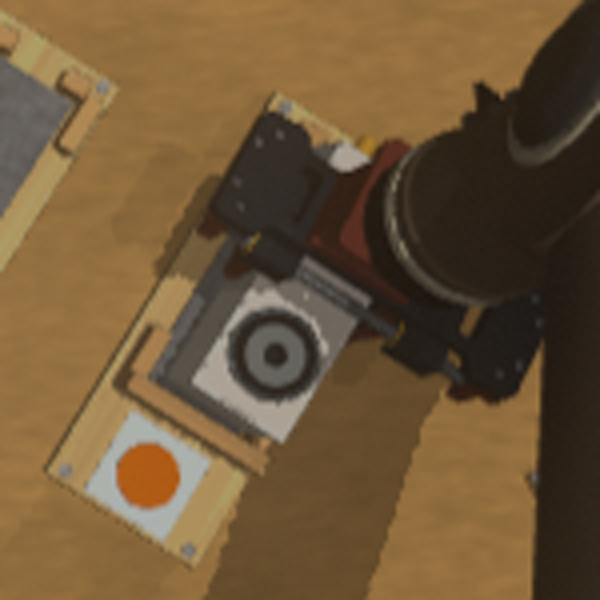

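```bash
python3 - <<'E'
from h import *
s=r.state();c,Sp=speaker_from_tool(14);print(c,c[2]+28)
q=[onz("top",(350+(u+.5)/4-.5,200+(v+.5)/4-.5),c[2]+28) for u,v in((192,380),(282,443))]
q2=onz("scene",(120+(408+.5)/5-.5,100+(158+.5)/5-.5),c[2]+28)
q3=onz("scene",(120+(134+.5)/5-.5,100+(262+.5)/5-.5),c[2]+28)
y=R.from_euler('z',-34.7,degrees=True)
for p in q+[q2,q3]: print(p,y.inv().apply(p-np.r_[ND[:2],0]))
for f in(C:=[[-80,30,28],[80,30,28]]): print(y.inv().apply(c+Sp.apply(f)-np.r_[ND[:2],0]))
E
```

```text
[ 443.59418773 -363.4712814    83.39668584] 111.3966858423817
[ 397.53867672 -293.9401961   111.39668584] [-76.27901626  31.18154556 111.39668584]
[ 362.36607479 -341.21660797  111.39668584] [-78.28246813 -27.70951681 111.39668584]
[ 402.65511245 -286.02112109  111.39668584] [-76.58073636  40.60484799 111.39668584]
[ 520.52858456 -383.02944076  111.39668584] [ 75.55308631  27.95299007 111.39668584]
[-78.98905426  30.51845814 110.6328021 ]
[ 81.00319012  29.99173361 112.11749059]
```

carry_out(
  increments=[
    [[1, 0, 5], [0, 0, 0], 0.3],
    [[1, 0, 5], [0, 0, 0], 0.3],
    [[1, 0, 5], [0, 0, 0], 0.3],
    [[1, 0, 5], [0, 0, 0], 0.3],
    [[1, 0, 5], [0, 0, 0], 0.3],
    [[1, 0, 4], [0, 0, 0], 0.3],
    [[0, 0, 0], [0, 0, 0], 0.3],
  ],
)

```text
time_s: 13.2
ee_pos: [439.4, -360.6, 38.4]
tool_rot: [0.947, -0.298, -0.112, -0.035]
ft_force: [0.0, 0.9, -5.5]
opening: 0.681
```

```bash
python3 - <<'E'
from h import *
p,T=tgt2(ND,-34.7,0,-13.7,0)
plan(p,T,4,24)
E
```

```text
t 13.2 pos [ 439.43 -360.61   38.39] err [-0.58  0.13 -7.56] rotdeg [ 0.   -0.29 -0.19] F [ 0.05  0.87 -5.54] op 0.681
 joints [ 0.69  0.67 -0.13  1.68  0.09  1.04 -1.65]
[[0,0,2],[0.0,-0.1,-0.0],1],[[0,0,2],[0.0,-0.1,-0.0],1],[[0,0,2],[0.0,-0.1,-0.0],1],[[0,0,2],[0.0,-0.1,-0.0],1],
```

carry_out(
  increments=[
    [[0.4, 0, 2], [0, 0, 0], 0.3],
    [[0.4, 0, 2], [0, 0, 0], 0.3],
    [[0.3, 0, 1.5], [0, 0, 0], 0.3],
    [[0, 0, 1], [0, 0, 0], 0.3],
  ],
)

```text
time_s: 13.6
ee_pos: [439.3, -360.6, 31.6]
tool_rot: [0.948, -0.298, -0.111, -0.035]
ft_force: [0.5, 0.5, -5.3]
opening: 0.679
```

carry_out(
  increments=[
    [[0.2, 0, 1], [0, 0, 0], 0.3],
    [[0.1, 0, 0.7], [0, 0, 0], 0.3],
  ],
)

```text
time_s: 13.8
ee_pos: [439.2, -360.7, 30.8]
tool_rot: [0.947, -0.298, -0.111, -0.034]
ft_force: [-2.9, 1.3, 5.1]
opening: 0.682
```

carry_out(
  increments=[
    [[0.2, 0, 1], [0, 0, 0], 0.3],
  ],
)

```text
time_s: 13.9
ee_pos: [439.2, -360.7, 30.8]
tool_rot: [0.947, -0.298, -0.111, -0.034]
ft_force: [-4.1, 1.6, 8.3]
opening: 0.679
```

carry_out(
  increments=[
    [[0, 0, 0], [0, 0, 0], 0.3],
    [[0, 0, 0], [0, 0, 0], 0.3],
  ],
  grip_force=4,
)

```text
time_s: 14.1
ee_pos: [439.6, -360.8, 30.9]
tool_rot: [0.948, -0.298, -0.111, -0.034]
ft_force: [-0.4, -0.4, -5.0]
opening: 0.683
```

carry_out(
  increments=[
    [[0, 0, 0], [0, 0, 0], 0.74],
    [[0, 0, 0], [0, 0, 0], 0.8],
    [[0, 0, 0], [0, 0, 0], 0.86],
    [[0, 0, 0], [0, 0, 0], 0.86],
  ],
)

```text
time_s: 14.5
ee_pos: [440.5, -361.4, 31.6]
tool_rot: [0.948, -0.298, -0.11, -0.034]
ft_force: [0.6, 0.5, -0.3]
opening: 0.854
```

```bash
python3 - <<'E'
from h import *
for n in("scene","top"):
    im=r.snapshot(n)[:,:,::-1]; im=im[100:200,120:270] if n=="scene" else im[200:350,350:500]
    k=5 if n=="scene" else 4
    cv2.imwrite(f"pics/{n}7.png",cv2.resize(im,None,fx=k,fy=k,interpolation=cv2.INTER_CUBIC))
print(r.state()['ft_force'])
E
```

```text
[ 0.5987079   0.09160339 -0.54084646]
```

View pics/scene7.png

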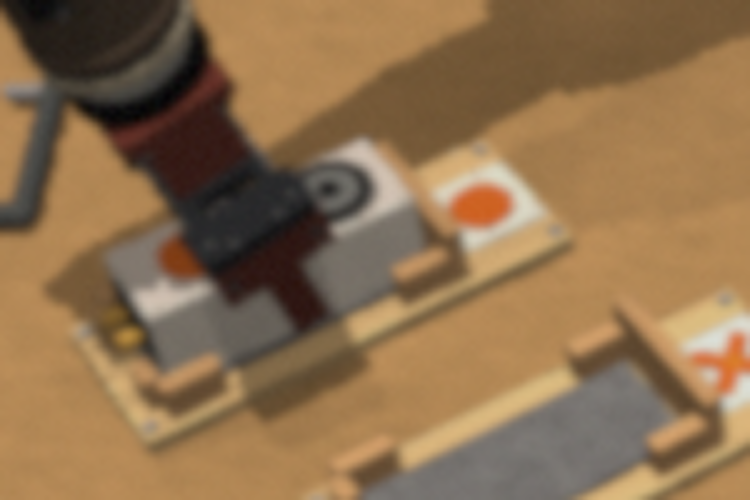

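View pics/top7.png

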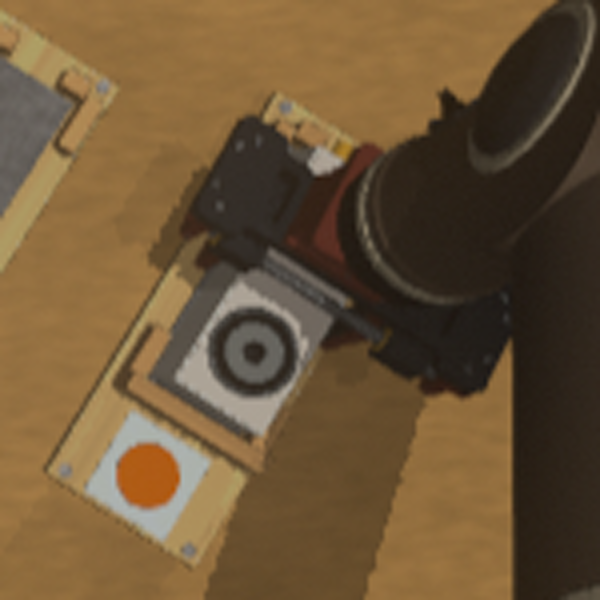

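carry_out(
  increments=[
    [[0, 0, -5], [0, 0, 0], 0.9],
    [[0, 0, -8], [0, 0, 0], 0.9],
    [[0, 0, -12], [0, 0, 0], 0.9],
    [[0, 0, -18], [0, 0, 0], 1],
    [[0, 0, -24], [0, 0, 0], 1],
    [[0, 0, -28], [0, 0, 0], 1],
    [[0, 0, -30], [0, 0, 0], 1],
    [[0, 0, -30], [0, 0, 0], 1],
    [[0, 0, -30], [0, 0, 0], 1],
    [[0, 0, -20], [0, 0, 0], 1],
  ],
)

```text
time_s: 15.6
ee_pos: [480.1, -388.7, 245.1]
tool_rot: [0.948, -0.298, -0.11, -0.034]
ft_force: [-0.6, 0.6, -0.0]
opening: 0.998
```

```bash
python3 - <<'E'
from h import *
p,T=tgt2(CR,19.5,35,25,150); print(p)
plan(np.array([480,-80,330]),toolrot(0,10)[1],10)
E
```

```text
[528.48964841 203.01981282 227.09397266]
t 15.6 pos [ 480.11 -388.67  245.14] err [ -0.11 308.67  84.86] rotdeg [ -0.95  22.47 -35.1 ] F [-0.64  0.58 -0.01] op 0.998
 joints [ 0.68  0.54 -0.13  1.37  0.06  1.47 -1.63]
[[-19,-25,-4],[-0.1,2.2,-3.5],1],[[-17,-26,-5],[-0.1,2.2,-3.5],1],[[-16,-27,-6],[-0.1,2.2,-3.5],1],[[-14,-28,-6],[-0.1,2.2,-3.5],1],[[-12,-29,-7],[-0.1,2.2,-3.5],1],[[-9,-30,-7],[-0.1,2.2,-3.5],1],[[-7,-30,-8],[-0.1,2.2,-3.5],1],[[-5,-31,-8],[-0.1,2.2,-3.5],1],[[-3,-31,-8],[-0.1,2.2,-3.5],1],[[-1,-31,-8],[-0.1,2.2,-3.5],1],
```

carry_out(
  increments=[
    [[-19, -25, -5], [0, 2.2, -3.5], 1],
    [[-17, -26, -6], [0, 2.2, -3.5], 1],
    [[-16, -27, -7], [0, 2.2, -3.5], 1],
    [[-14, -28, -7], [0, 2.2, -3.5], 1],
    [[-12, -29, -8], [0, 2.2, -3.5], 1],
    [[-9, -30, -8], [0, 2.2, -3.5], 1],
    [[-7, -30, -8], [0, 2.2, -3.5], 1],
    [[-5, -31, -8], [0, 2.2, -3.5], 1],
    [[-3, -31, -8], [0, 2.2, -3.5], 1],
    [[-1, -31, -8], [0, 2.2, -3.5], 1],
  ],
)

```text
time_s: 16.6
ee_pos: [478.6, -74.2, 352.7]
tool_rot: [0.995, 0.008, 0.1, -0.002]
ft_force: [0.3, 0.4, -0.3]
opening: 0.999
```

```bash
python3 - <<'E'
from h import *
for n in("scene","top"):
    im=r.snapshot(n)[:,:,::-1]; im=im[100:200,120:270] if n=="scene" else im[200:350,350:500]
    k=5 if n=="scene" else 4
    cv2.imwrite(f"pics/{n}8.png",cv2.resize(im,None,fx=k,fy=k,interpolation=cv2.INTER_CUBIC))
p,T=tgt2(CR,19.5,35,23,150)
plan(p+[0,0,60],T,12)
E
```

```text
t 16.7 pos [478.65 -71.09 354.11] err [ 53.79 275.51 -65.15] rotdeg [  5.37  11.28 -17.51] F [-0.27 -0.54 -0.05] op 1.0
 joints [ 0.5  -0.03 -0.42  1.85 -0.04  1.12 -1.46]
[[4,-23,6],[0.4,0.9,-1.5],1],[[4,-23,7],[0.4,0.9,-1.5],1],[[5,-23,7],[0.4,0.9,-1.5],1],[[5,-22,7],[0.4,0.9,-1.5],1],[[6,-22,7],[0.4,0.9,-1.5],1],[[6,-22,8],[0.4,0.9,-1.5],1],[[6,-22,8],[0.4,0.9,-1.5],1],[[7,-21,8],[0.4,0.9,-1.5],1],[[7,-21,8],[0.4,0.9,-1.5],1],[[8,-21,9],[0.4,0.9,-1.5],1],[[8,-21,9],[0.4,0.9,-1.5],1],[[8,-20,9],[0.4,0.9,-1.5],1],
```

View pics/scene8.png

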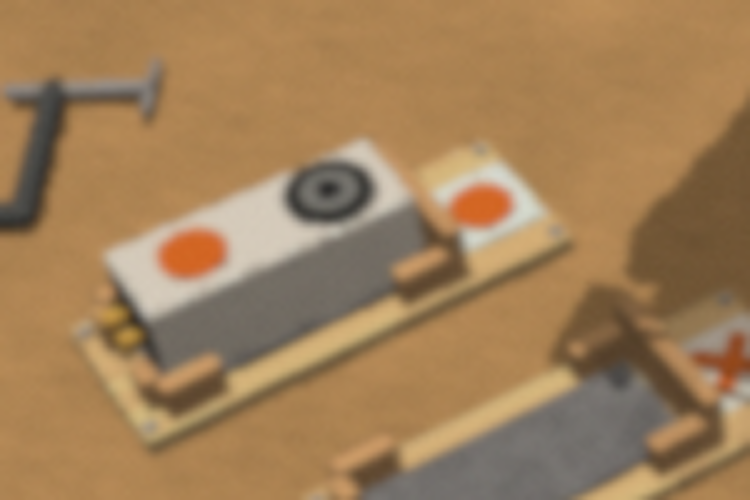

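View pics/top8.png

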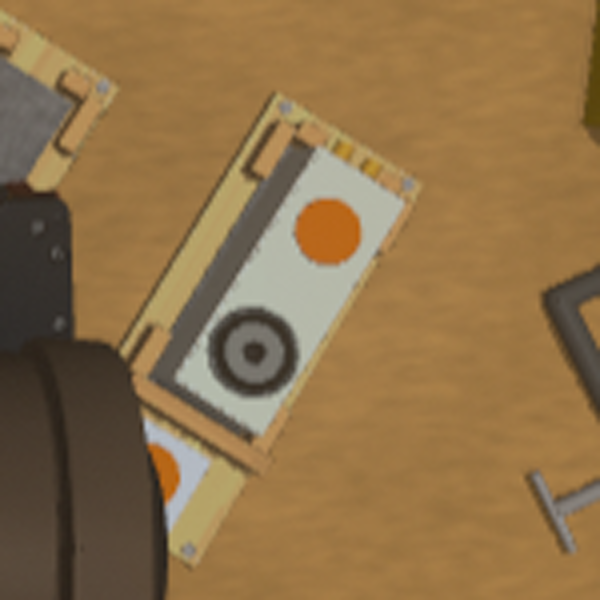

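The scene view shows the dot speaker level in its nest, with the posts (115,325) at the open end and the driver by the stop. I'll check the corner heights while moving on.

carry_out(
  increments=[
    [[4, -23, 6], [0.4, 0.9, -1.5], 1],
    [[4, -23, 6], [0.4, 0.9, -1.5], 1],
    [[5, -23, 7], [0.4, 0.9, -1.5], 1],
    [[5, -22, 7], [0.4, 0.9, -1.5], 1],
    [[6, -22, 7], [0.4, 0.9, -1.5], 1],
    [[6, -22, 7], [0.4, 0.9, -1.5], 1],
    [[6, -22, 8], [0.4, 0.9, -1.5], 1],
    [[7, -21, 8], [0.4, 0.9, -1.5], 1],
    [[7, -21, 8], [0.4, 0.9, -1.5], 1],
    [[8, -21, 8], [0.4, 0.9, -1.5], 1],
    [[8, -21, 8], [0.4, 0.9, -1.5], 1],
    [[8, -20, 8], [0.4, 0.9, -1.5], 1],
  ],
)

```text
time_s: 17.9
ee_pos: [529.4, 219.0, 290.9]
tool_rot: [0.964, 0.176, 0.197, -0.03]
ft_force: [0.6, -0.7, 0.2]
opening: 1.002
```

```bash
python3 - <<'E'
from h import *
np.set_printoptions(precision=1,suppress=True)
y=R.from_euler('z',-34.5,degrees=True)
for a,b in (((315,147),(103,257)),((405,195),(148,320)),((174,380),(364,138)),((262,437),(424,205))):
    A=(350+(a[0]+.5)/4-.5,200+(a[1]+.5)/4-.5);B=(120+(b[0]+.5)/5-.5,100+(b[1]+.5)/5-.5)
    w,e=two(A,B); print(w,e,y.inv().apply(w-np.r_[ND[:2],0]),y.inv().apply(onz("top",A,72)-np.r_[ND[:2],0]))
p,T=tgt2(CR,19.5,35,23,80)
plan(p,T,12)
E
```

```text
[ 528.5 -377.6  122.3] 25.58686048789412 [ 79.1  36.6 122.3] [78.8 30.6 72. ]
[ 490.8 -435.8   23.9] 30.482882138850023 [ 81.1 -32.6  23.9] [ 83.4 -27.   72. ]
[ 404.4 -293.7  123.3] 27.119921370878924 [-70.7  35.5 123.3] [-78.3  30.   72. ]
[ 349.7 -339.8   16.7] 38.337415379887766 [-89.6 -33.5  16.7] [-78.3 -28.5  72. ]
t 17.9 pos [529.44 218.96 290.91] err [  28.78   -5.42 -126.39] rotdeg [ 0.14 -0.01  1.23] F [ 0.57 -0.74  0.18] op 1.002
 joints [ 0.17  0.1  -0.73  1.94  0.21  0.75 -1.88]
[[-2,1,11],[0.0,-0.0,0.1],1],[[-2,1,11],[0.0,-0.0,0.1],1],[[-2,1,11],[0.0,-0.0,0.1],1],[[-2,1,11],[0.0,-0.0,0.1],1],[[-2,1,11],[0.0,-0.0,0.1],1],[[-2,1,11],[0.0,-0.0,0.1],1],[[-2,1,11],[0.0,-0.0,0.1],1],[[-2,1,11],[0.0,-0.0,0.1],1],[[-2,1,11],[0.0,-0.0,0.1],1],[[-2,1,11],[0.0,-0.0,0.1],1],[[-2,1,11],[0.0,-0.0,0.1],1],[[-2,1,11],[0.0,-0.0,0.1],1],
```

carry_out(
  increments=[
    [[-2, 0, 11], [0, 0, 0.1], 1],
    [[-2, 0, 11], [0, 0, 0.1], 1],
    [[-2, 0, 11], [0, 0, 0.1], 1],
    [[-2, 0, 11], [0, 0, 0.1], 1],
    [[-2, 0, 11], [0, 0, 0.1], 1],
    [[-2, 0, 11], [0, 0, 0.1], 1],
    [[-2, 0, 11], [0, 0, 0.1], 1],
    [[-2, 0, 11], [0, 0, 0.1], 1],
    [[-2, 0, 11], [0, 0, 0.1], 1],
    [[-2, 0, 10], [0, 0, 0.1], 1],
    [[-2, 0, 8], [0, 0, 0.1], 1],
    [[0, 0, 0], [0, 0, 0], 1],
  ],
)

```text
time_s: 19.1
ee_pos: [554.2, 223.7, 160.4]
tool_rot: [0.967, 0.163, 0.193, -0.032]
ft_force: [-0.1, 0.2, -0.4]
opening: 0.999
```

```bash
python3 - <<'E'
from h import *
for n in("scene","top"):
    im=r.snapshot(n)[:,:,::-1]; im=im[150:300,300:450] if n=="scene" else im[150:300,90:240]
    cv2.imwrite(f"pics/{n}9.png",cv2.resize(im,None,fx=4,fy=4,interpolation=cv2.INTER_CUBIC))
p,T=tgt2(CR,19.5,35,22,0)
plan(p,T,12)
E
```

```text
t 19.2 pos [554.58 224.22 161.75] err [ 32.82  -0.34 -70.99] rotdeg [ 0.19 -0.65 -0.26] F [ 0.21  0.21 -0.31] op 1.002
 joints [ 0.01  0.3  -0.6   2.05  0.53  0.51 -2.2 ]
[[0,1,6],[0.0,-0.1,-0.0],1],[[0,1,6],[0.0,-0.1,-0.0],1],[[0,1,6],[0.0,-0.1,-0.0],1],[[0,1,6],[0.0,-0.1,-0.0],1],[[0,1,6],[0.0,-0.1,-0.0],1],[[0,1,6],[0.0,-0.1,-0.0],1],[[0,1,6],[0.0,-0.1,-0.0],1],[[0,1,6],[0.0,-0.1,-0.0],1],[[0,1,6],[0.0,-0.1,-0.0],1],[[0,1,6],[0.0,-0.1,-0.0],1],[[0,1,6],[0.0,-0.1,-0.0],1],[[0,1,6],[0.0,-0.1,-0.0],1],
```

View pics/scene9.png

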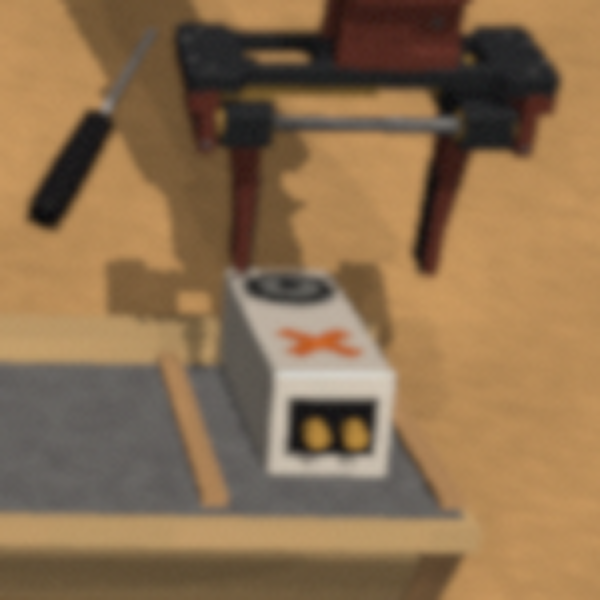

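View pics/top9.png

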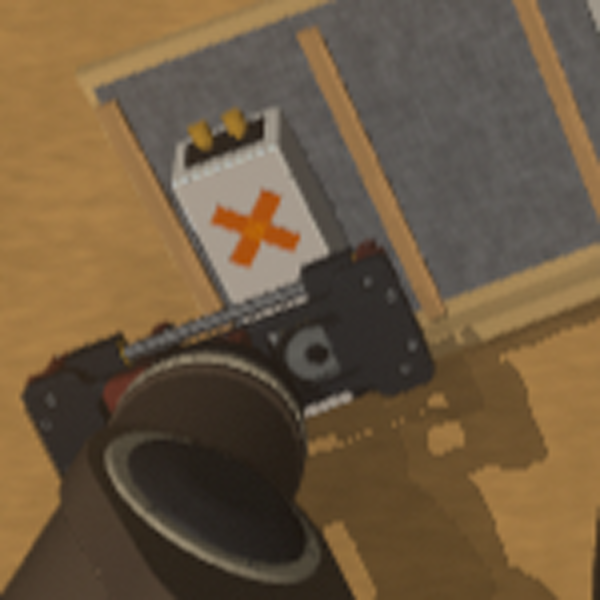

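carry_out(
  increments=[
    [[0, 4, 3], [0, 0, 0], 1],
    [[0, 4, 3], [0, 0, 0], 1],
    [[0, 3, 4], [0, 0, 0], 1],
    [[0, 0, 3], [0, 0, 0], 1],
  ],
)

```text
time_s: 19.6
ee_pos: [564.7, 214.7, 151.2]
tool_rot: [0.966, 0.163, 0.196, -0.032]
ft_force: [0.5, -1.1, -0.2]
opening: 0.997
```

```bash
python3 - <<'E'
from h import *
p,T=tgt2(CR,19.5,35,22,0)
plan(p,T,10)
E
```

```text
t 19.6 pos [564.73 214.71 151.17] err [ 22.67   9.17 -60.42] rotdeg [ 0.23 -0.86 -0.28] F [ 0.49 -1.14 -0.22] op 0.997
 joints [ 0.02  0.32 -0.58  2.05  0.56  0.48 -2.2 ]
[[-0,-0,7],[0.0,-0.1,-0.0],1],[[-0,-0,7],[0.0,-0.1,-0.0],1],[[-0,-0,7],[0.0,-0.1,-0.0],1],[[-0,-0,7],[0.0,-0.1,-0.0],1],[[-0,-0,7],[0.0,-0.1,-0.0],1],[[-0,-0,7],[0.0,-0.1,-0.0],1],[[-0,-0,7],[0.0,-0.1,-0.0],1],[[-0,-0,7],[0.0,-0.1,-0.0],1],[[-0,-0,7],[0.0,-0.1,-0.0],1],[[-0,-0,7],[0.0,-0.1,-0.0],1],
```

carry_out(
  increments=[
    [[0, 0, 7], [0, -0.1, 0], 1],
    [[0, 0, 7], [0, -0.1, 0], 1],
    [[0, 0, 7], [0, -0.1, 0], 1],
    [[0, 0, 7], [0, -0.1, 0], 1],
    [[0, 0, 7], [0, -0.1, 0], 1],
    [[0, 0, 6], [0, -0.1, 0], 1],
    [[0, 0, 5], [0, -0.1, 0], 1],
  ],
)

```text
time_s: 20.3
ee_pos: [582.8, 221.2, 104.5]
tool_rot: [0.968, 0.164, 0.189, -0.031]
ft_force: [0.3, 0.2, -0.9]
opening: 1.0
```

```bash
python3 - <<'E'
from h import *
p,T=tgt2(CR,19.5,35,22,0)
plan(p,T,5)
E
```

```text
t 20.3 pos [582.84 221.19 104.48] err [  4.56   2.69 -13.72] rotdeg [ 0.21 -0.08 -0.27] F [ 0.27  0.17 -0.9 ] op 1.0
 joints [-0.07  0.42 -0.5   2.04  0.66  0.42 -2.3 ]
[[-0,-0,3],[0.0,-0.0,-0.1],1],[[-0,-0,3],[0.0,-0.0,-0.1],1],[[-0,-0,3],[0.0,-0.0,-0.1],1],[[-0,-0,3],[0.0,-0.0,-0.1],1],[[-0,-0,3],[0.0,-0.0,-0.1],1],
```

carry_out(
  increments=[
    [[0, 0, 4], [0, 0, 0], 1],
    [[0, 0, 4], [0, 0, 0], 1],
    [[0, 0, 3], [0, 0, 0], 1],
    [[0, 0, 1], [0, 0, 0], 1],
    [[0, 0, 0], [0, 0, 0], 1],
  ],
)

```text
time_s: 20.8
ee_pos: [587.3, 223.0, 91.6]
tool_rot: [0.968, 0.164, 0.188, -0.031]
ft_force: [0.5, -0.2, 0.4]
opening: 1.002
```

```bash
python3 - <<'E'
from h import *
p,T=tgt2(CR,19.5,35,22,0)
plan(p,T,1)
E
```

```text
t 20.8 pos [587.32 223.01  91.63] err [ 0.08  0.87 -0.88] rotdeg [ 0.2  -0.02 -0.24] F [ 0.53 -0.25  0.4 ] op 1.002
 joints [-0.09  0.44 -0.47  2.04  0.69  0.4  -2.32]
[[0,-1,1],[0.2,-0.0,-0.2],1],
```

carry_out(
  increments=[
    [[0, 0, 0], [0, 0, 0], 0.6],
    [[0, 0, 0], [0, 0, 0], 0.6],
    [[0, 0, 0], [0, 0, 0], 0.6],
    [[0, 0, 0], [0, 0, 0], 0.6],
    [[0, 0, 0], [0, 0, 0], 0.3],
    [[0, 0, 0], [0, 0, 0], 0.3],
  ],
  grip_force=35,
)

```text
time_s: 21.4
ee_pos: [587.6, 223.6, 92.6]
tool_rot: [0.968, 0.164, 0.189, -0.032]
ft_force: [0.9, -0.0, -0.2]
opening: 0.682
```

carry_out(
  increments=[
    [[0, 0, 0], [0, 0, 0], 0.3],
    [[2, 0, -4], [0, 0, 0], 0.3],
    [[3, 0, -7], [0, 0, 0], 0.3],
    [[4, 0, -10], [0, 0, 0], 0.3],
    [[5, 0, -12], [0, 0, 0], 0.3],
    [[6, 0, -14], [0, 0, 0], 0.3],
    [[6, 0, -14], [0, 0, 0], 0.3],
    [[6, 0, -14], [0, 0, 0], 0.3],
  ],
)

```text
time_s: 22.2
ee_pos: [585.0, 221.7, 175.6]
tool_rot: [0.969, 0.164, 0.184, -0.03]
ft_force: [0.2, -1.0, -3.9]
opening: 0.679
```

```bash
python3 - <<'E'
from h import *
plan(np.array([560,200,310]),toolrot(15,10)[1],9)
E
```

```text
t 22.2 pos [585.   221.72 175.57] err [-25.   -21.72 134.43] rotdeg [ -1.   -11.48   4.1 ] F [ 0.23 -0.97 -3.92] op 0.679
 joints [ 0.05  0.34 -0.63  1.96  0.49  0.58 -2.12]
[[2,1,-15],[-0.1,-1.3,0.5],1],[[2,1,-15],[-0.1,-1.3,0.5],1],[[2,1,-15],[-0.1,-1.3,0.5],1],[[1,1,-15],[-0.1,-1.3,0.5],1],[[1,1,-15],[-0.1,-1.3,0.5],1],[[1,1,-15],[-0.1,-1.3,0.5],1],[[0,2,-15],[-0.1,-1.3,0.5],1],[[-0,2,-15],[-0.1,-1.3,0.5],1],[[-0,2,-15],[-0.1,-1.3,0.5],1],
```

carry_out(
  increments=[
    [[3, 1, -16], [-0.1, -1.3, 0.5], 0.3],
    [[3, 1, -16], [-0.1, -1.3, 0.5], 0.3],
    [[2, 1, -16], [-0.1, -1.3, 0.5], 0.3],
    [[2, 1, -15], [-0.1, -1.3, 0.5], 0.3],
    [[1, 1, -15], [-0.1, -1.3, 0.5], 0.3],
    [[1, 1, -15], [-0.1, -1.3, 0.5], 0.3],
    [[0, 2, -15], [-0.1, -1.3, 0.5], 0.3],
    [[0, 2, -15], [-0.1, -1.3, 0.5], 0.3],
    [[0, 2, -15], [-0.1, -1.3, 0.5], 0.3],
  ],
)

```text
time_s: 23.1
ee_pos: [556.0, 200.9, 324.4]
tool_rot: [0.989, 0.128, 0.079, -0.013]
ft_force: [0.7, 0.1, -3.8]
opening: 0.678
```

```bash
python3 - <<'E'
from h import *
p,T=tgt2(NC,-35,0,-13.7,0)
plan(np.r_[p[:2],240],T,20,24)
E
```

```text
t 23.1 pos [555.96 200.86 324.43] err [ -52.09 -379.02  -84.43] rotdeg [  1.67 -21.25  50.09] F [ 0.69  0.15 -3.78] op 0.678
 joints [ 0.14  0.26 -0.71  1.64  0.23  1.16 -1.93]
[[-8,18,3],[0.1,-1.1,2.5],1],[[-7,18,3],[0.1,-1.1,2.5],1],[[-6,18,3],[0.1,-1.1,2.5],1],[[-5,19,3],[0.1,-1.1,2.5],1],[[-4,19,3],[0.1,-1.1,2.5],1],[[-4,19,3],[0.1,-1.1,2.5],1],[[-3,19,3],[0.1,-1.1,2.5],1],[[-2,19,3],[0.1,-1.1,2.5],1],[[-1,19,3],[0.1,-1.1,2.5],1],[[-0,19,3],[0.1,-1.1,2.5],1],[[1,19,3],[0.1,-1.1,2.5],1],[[2,19,3],[0.1,-1.1,2.5],1],[[3,19,3],[0.1,-1.1,2.5],1],[[4,19,3],[0.1,-1.1,2.5],1],[[4,19,3],[0.1,-1.1,2.5],1],[[5,19,3],[0.1,-1.1,2.5],1],[[6,18,3],[0.1,-1.1,2.5],1],[[7,18,3],[0.1,-1.1,2.5],1],[[8,18,2],[0.1,-1.1,2.5],1],[[9,17,2],[0.1,-1.1,2.5],1],
```

carry_out(
  increments=[
    [[-8, 18, 1], [0.1, -1.1, 2.5], 0.3],
    [[-7, 18, 1], [0.1, -1.1, 2.5], 0.3],
    [[-6, 18, 1], [0.1, -1.1, 2.5], 0.3],
    [[-5, 19, 1], [0.1, -1.1, 2.5], 0.3],
    [[-4, 19, 2], [0.1, -1.1, 2.5], 0.3],
    [[-4, 19, 2], [0.1, -1.1, 2.5], 0.3],
    [[-3, 19, 2], [0.1, -1.1, 2.5], 0.3],
    [[-2, 19, 3], [0.1, -1.1, 2.5], 0.3],
    [[-1, 19, 3], [0.1, -1.1, 2.5], 0.3],
    [[0, 19, 3], [0.1, -1.1, 2.5], 0.3],
    [[1, 19, 3], [0.1, -1.1, 2.5], 0.3],
    [[2, 19, 3], [0.1, -1.1, 2.5], 0.3],
  ],
)

```text
time_s: 24.3
ee_pos: [515.3, -44.8, 284.6]
tool_rot: [0.987, -0.151, -0.051, -0.031]
ft_force: [0.4, -0.0, -4.8]
opening: 0.682
```

```bash
python3 - <<'E'
from h import *
p,T=tgt2(NC,-35,0,-13.7,0)
plan(np.r_[p[:2],200],T,11,24)
E
```

```text
t 24.3 pos [515.25 -44.81 284.56] err [ -11.38 -133.35  -84.56] rotdeg [ 0.49 -6.93 17.63] F [ 0.41 -0.01 -4.76] op 0.682
 joints [ 0.45  0.29 -0.51  1.67  0.06  1.31 -1.94]
[[3,12,7],[0.0,-0.6,1.6],1],[[4,12,7],[0.0,-0.6,1.6],1],[[4,12,7],[0.0,-0.6,1.6],1],[[5,12,7],[0.0,-0.6,1.6],1],[[5,12,7],[0.0,-0.6,1.6],1],[[5,12,7],[0.0,-0.6,1.6],1],[[6,11,6],[0.0,-0.6,1.6],1],[[6,11,6],[0.0,-0.6,1.6],1],[[7,11,6],[0.0,-0.6,1.6],1],[[7,11,6],[0.0,-0.6,1.6],1],[[7,11,6],[0.0,-0.6,1.6],1],
```

carry_out(
  increments=[
    [[3, 12, 7], [0, -0.6, 1.6], 0.3],
    [[4, 12, 7], [0, -0.6, 1.6], 0.3],
    [[4, 12, 7], [0, -0.6, 1.6], 0.3],
    [[5, 12, 7], [0, -0.6, 1.6], 0.3],
    [[5, 12, 7], [0, -0.6, 1.6], 0.3],
    [[5, 12, 7], [0, -0.6, 1.6], 0.3],
    [[6, 11, 6], [0, -0.6, 1.6], 0.3],
    [[6, 11, 6], [0, -0.6, 1.6], 0.3],
    [[7, 11, 6], [0, -0.6, 1.6], 0.3],
    [[6, 9, 6], [0, -0.6, 1.6], 0.3],
    [[4, 4, 4], [0, -0.3, 0.8], 0.3],
    [[0, 0, 0], [0, 0, 0], 0.3],
  ],
)

```text
time_s: 25.5
ee_pos: [501.9, -182.0, 193.6]
tool_rot: [0.944, -0.306, -0.115, -0.031]
ft_force: [0.2, 0.5, -3.7]
opening: 0.685
```

```bash
python3 - <<'E'
from h import *
p,T=tgt2(NC,-35,0,-13.7,0)
plan(np.r_[p[:2],115],T,6,24)
E
```

```text
t 25.5 pos [ 501.86 -182.    193.55] err [  2.01   3.84 -78.55] rotdeg [ 0.42 -0.   -0.98] F [ 0.15  0.45 -3.71] op 0.685
 joints [ 0.57  0.46 -0.37  1.64  0.08  1.29 -2.01]
[[3,-1,13],[0.1,-0.0,-0.2],1],[[3,-1,13],[0.1,-0.0,-0.2],1],[[3,-1,13],[0.1,-0.0,-0.2],1],[[3,-1,13],[0.1,-0.0,-0.2],1],[[3,-1,13],[0.1,-0.0,-0.2],1],[[3,-1,13],[0.1,-0.0,-0.2],1],
```

carry_out(
  increments=[
    [[3, -1, 14], [0, 0, -0.2], 0.3],
    [[3, -1, 14], [0, 0, -0.2], 0.3],
    [[3, -1, 14], [0, 0, -0.2], 0.3],
    [[3, -1, 14], [0, 0, -0.2], 0.3],
    [[3, 0, 14], [0, 0, -0.2], 0.3],
    [[2, 0, 8], [0, 0, 0], 0.3],
    [[0, 0, 0], [0, 0, 0], 0.3],
  ],
)

```text
time_s: 26.2
ee_pos: [502.5, -172.9, 106.8]
tool_rot: [0.948, -0.294, -0.115, -0.034]
ft_force: [-0.5, -0.3, -4.5]
opening: 0.681
```

```bash
python3 - <<'E'
from h import *
for n in("scene","top"):
    im=r.snapshot(n)[:,:,::-1]; im=im[120:240,160:310] if n=="scene" else im[180:330,270:420]
    cv2.imwrite(f"pics/{n}10.png",cv2.resize(im,None,fx=4,fy=4,interpolation=cv2.INTER_CUBIC))
p,T=tgt2(NC,-35,0,-13.7,0)
plan(np.r_[p[:2],90],T,3,24)
C=np.array([[80,30,28],[-80,30,28],[80,30,-28],[-80,30,-28],[80,-30,28],[-80,-30,28]])
c,Sp=speaker_from_tool(13.7);print(c); print(((proj("scene",c+Sp.apply(C))-[160,120]+.5)*4-.5).round(1).tolist());print(((proj("top",c+Sp.apply(C))-[270,180]+.5)*4-.5).round(1).tolist())
E
```

```text
t 26.3 pos [ 503.24 -173.17  108.07] err [  0.63  -4.99 -18.07] rotdeg [ 0.33 -0.06  0.55] F [ 0.51  0.37 -2.94] op 0.683
 joints [ 0.55  0.55 -0.37  1.73  0.11  1.12 -2.02]
[[3,1,6],[0.1,-0.0,0.2],1],[[3,1,6],[0.1,-0.0,0.2],1],[[3,1,6],[0.1,-0.0,0.2],1],
[ 506.91 -175.62  121.25]
[[149.6, 242.5], [382.4, 127.0], [164.2, 304.0], [386.7, 190.2], [100.9, 180.2], [329.7, 71.2]]
[[329.1, 106.8], [169.5, 359.1], [313.0, 118.8], [161.7, 357.9], [424.2, 167.2], [265.7, 421.3]]
```

View pics/scene10.png

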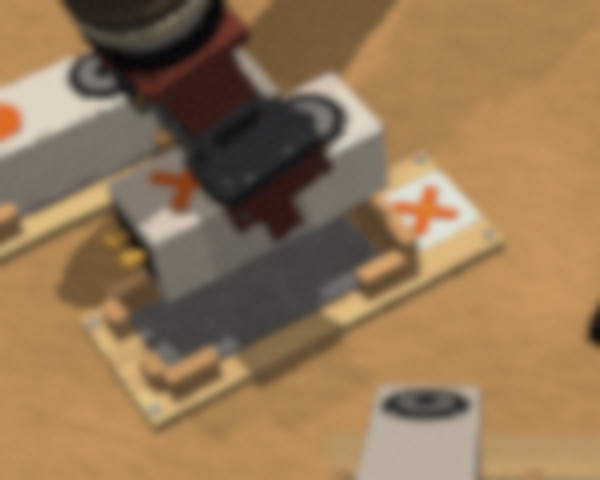

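View pics/top10.png

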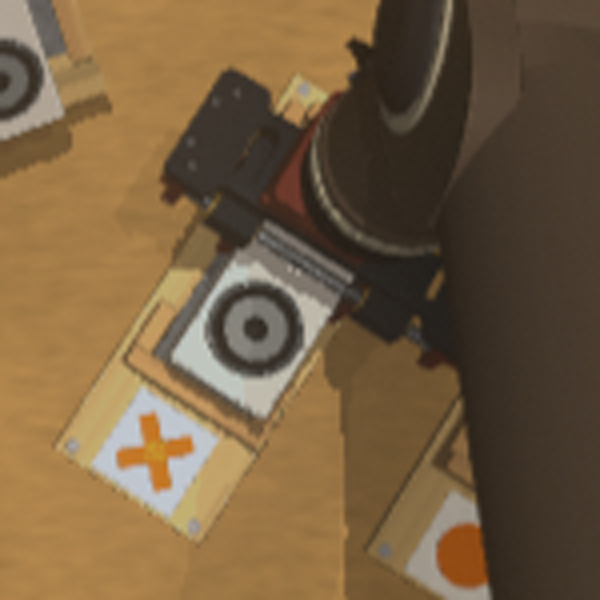

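carry_out(
  increments=[
    [[3, 1, 8], [0, 0, 0.2], 0.3],
    [[3, 1, 8], [0, 0, 0.2], 0.3],
    [[3, 1, 8], [0, 0, 0.1], 0.3],
    [[2, 0, 8], [0, 0, 0], 0.3],
    [[1, 0, 4], [0, 0, 0], 0.3],
    [[0, 0, 0], [0, 0, 0], 0.3],
  ],
)

```text
time_s: 26.9
ee_pos: [505.3, -178.7, 68.3]
tool_rot: [0.947, -0.299, -0.112, -0.033]
ft_force: [-0.1, -0.1, -4.8]
opening: 0.682
```

```bash
python3 - <<'E'
from h import *
for n in("scene","top"):
    im=r.snapshot(n)[:,:,::-1]; im=im[120:240,160:310] if n=="scene" else im[180:330,270:420]
    cv2.imwrite(f"pics/{n}11.png",cv2.resize(im,None,fx=4,fy=4,interpolation=cv2.INTER_CUBIC))
p,T=tgt2(NC,-35,0,-13.7,0)
plan(p,T,8,24)
E
```

```text
t 27.0 pos [ 505.66 -178.72   68.97] err [ -1.79   0.56 -38.14] rotdeg [ 0.28 -0.29 -0.02] F [ 0.52  0.25 -3.99] op 0.684
 joints [ 0.55  0.6  -0.35  1.74  0.13  1.05 -2.03]
[[1,0,5],[0.0,-0.0,-0.0],1],[[1,0,5],[0.0,-0.0,-0.0],1],[[1,0,5],[0.0,-0.0,-0.0],1],[[1,0,5],[0.0,-0.0,-0.0],1],[[1,0,5],[0.0,-0.0,-0.0],1],[[1,0,5],[0.0,-0.0,-0.0],1],[[1,0,5],[0.0,-0.0,-0.0],1],[[1,0,5],[0.0,-0.0,-0.0],1],
```

View pics/top11.png

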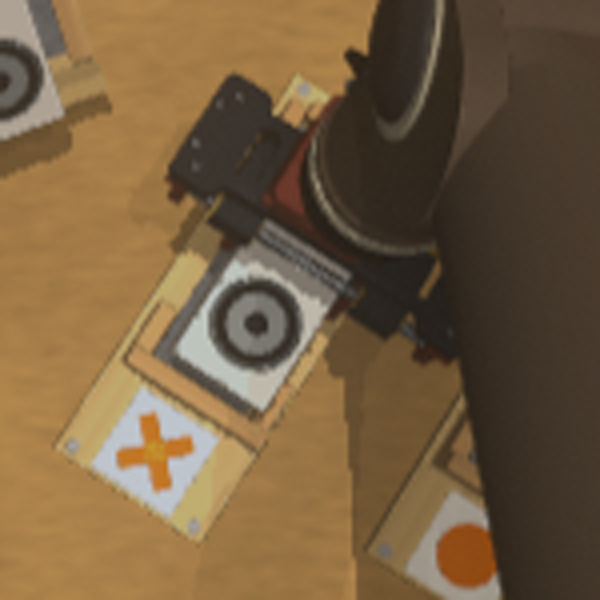

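View pics/scene11.png

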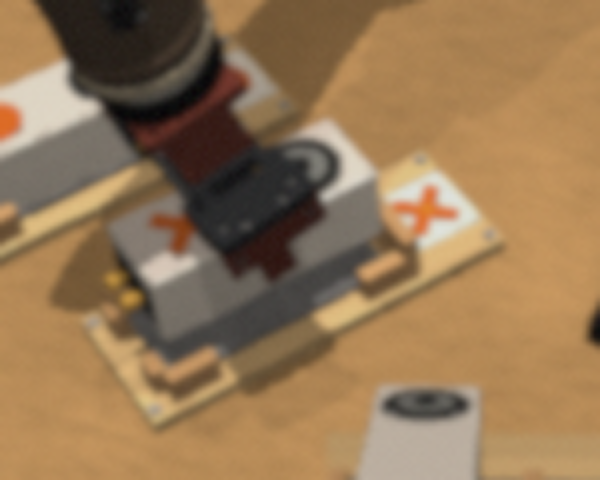

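```bash
python3 - <<'E'
from h import *
c,Sp=speaker_from_tool(13.7);print(c)
y=R.from_euler('z',-35,degrees=True)
for u,v in((173,360),(260,415)):
    print(y.inv().apply(onz("top",(270+(u+.5)/4-.5,180+(v+.5)/4-.5),c[2]+28)-np.r_[NC[:2],0]))
print(y.inv().apply(c-NC))
E
```

```text
[ 509.27182568 -181.16307923   82.15957487]
[-81.7834606   28.26692329 110.15957487]
[-80.56912223 -27.79727013 110.15957487]
[ 1.71700596  0.63694517 38.15957487]
```

carry_out(
  increments=[
    [[1, 0, 5], [0, 0, 0], 0.3],
    [[1, 0, 5], [0, 0, 0], 0.3],
  ],
)

```text
time_s: 27.2
ee_pos: [506.2, -178.7, 59.3]
tool_rot: [0.947, -0.299, -0.111, -0.033]
ft_force: [0.4, 0.6, -4.2]
opening: 0.682
```

carry_out(
  increments=[
    [[1, 0, 5], [0, 0, 0], 0.3],
    [[1, 0, 5], [0, 0, 0], 0.3],
    [[1, 0, 5], [0, 0, 0], 0.3],
    [[1, 0, 5], [0, 0, 0], 0.3],
    [[0.4, 0, 2], [0, 0, 0], 0.3],
    [[0, 0, 0], [0, 0, 0], 0.3],
  ],
)

```text
time_s: 27.8
ee_pos: [505.0, -178.1, 33.9]
tool_rot: [0.947, -0.298, -0.112, -0.033]
ft_force: [-0.3, -0.3, -4.2]
opening: 0.68
```

```bash
python3 - <<'E'
from h import *
p,T=tgt2(NC,-35,0,-13.7,0)
plan(p,T,4,24)
E
```

```text
t 27.8 pos [ 505.   -178.09   33.95] err [-1.12 -0.07 -3.12] rotdeg [ 0.26 -0.35 -0.01] F [-0.27 -0.29 -4.24] op 0.68
 joints [ 0.54  0.65 -0.34  1.77  0.15  0.98 -2.04]
[[-0,0,1],[0.1,-0.1,-0.0],1],[[-0,0,1],[0.1,-0.1,-0.0],1],[[-0,0,1],[0.1,-0.1,-0.0],1],[[-0,0,1],[0.1,-0.1,-0.0],1],
```

carry_out(
  increments=[
    [[0, 0, 1], [0, 0, 0], 0.3],
    [[0, 0, 1], [0, 0, 0], 0.3],
    [[0, 0, 1], [0, 0, 0], 0.3],
  ],
)

```text
time_s: 28.1
ee_pos: [504.7, -178.0, 32.3]
tool_rot: [0.947, -0.299, -0.111, -0.033]
ft_force: [-3.5, 0.3, 8.9]
opening: 0.685
```

carry_out(
  increments=[
    [[0.2, 0, 1], [0, 0, 0], 0.3],
  ],
)

```text
time_s: 28.2
ee_pos: [504.7, -178.0, 32.3]
tool_rot: [0.947, -0.299, -0.111, -0.032]
ft_force: [-3.9, 0.6, 7.9]
opening: 0.681
```

carry_out(
  increments=[
    [[0, 0, 0], [0, 0, 0], 0.3],
    [[0, 0, 0], [0, 0, 0], 0.3],
  ],
  grip_force=4,
)

```text
time_s: 28.4
ee_pos: [505.1, -178.1, 32.7]
tool_rot: [0.947, -0.299, -0.11, -0.032]
ft_force: [-0.9, 0.4, -3.1]
opening: 0.683
```

carry_out(
  increments=[
    [[0, 0, 0], [0, 0, 0], 0.74],
    [[0, 0, 0], [0, 0, 0], 0.8],
    [[0, 0, 0], [0, 0, 0], 0.86],
    [[0, 0, 0], [0, 0, 0], 0.86],
  ],
)

```text
time_s: 28.8
ee_pos: [506.1, -178.1, 33.3]
tool_rot: [0.947, -0.299, -0.109, -0.033]
ft_force: [-0.1, 0.1, 0.4]
opening: 0.858
```

```bash
python3 - <<'E'
from h import *
for n in("scene","top"):
    im=r.snapshot(n)[:,:,::-1]; im=im[120:240,160:310] if n=="scene" else im[180:330,270:420]
    cv2.imwrite(f"pics/{n}12.png",cv2.resize(im,None,fx=4,fy=4,interpolation=cv2.INTER_CUBIC))
E
```

```text
(no output)
```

View pics/scene12.png

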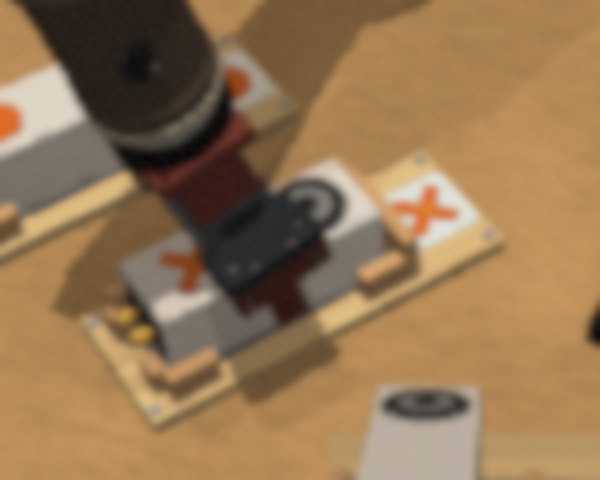

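The cross speaker now sits between the corner blocks with its posts (130,322) at the open end. Next I'll retreat clear of it.

carry_out(
  increments=[
    [[0, 0, -5], [0, 0, 0], 0.9],
    [[0, 0, -8], [0, 0, 0], 0.9],
    [[0, 0, -12], [0, 0, 0], 0.9],
    [[0, 0, -18], [0, 0, 0], 1],
    [[0, 0, -24], [0, 0, 0], 1],
    [[0, 0, -28], [0, 0, 0], 1],
    [[0, 0, -30], [0, 0, 0], 1],
    [[0, 0, -30], [0, 0, 0], 1],
    [[0, 0, -30], [0, 0, 0], 1],
    [[0, 0, -30], [0, 0, 0], 1],
    [[-20, 0, -20], [0, 0, 0], 1],
    [[-20, 0, -20], [0, 0, 0], 1],
  ],
)

```text
time_s: 30.1
ee_pos: [523.4, -190.0, 308.3]
tool_rot: [0.947, -0.299, -0.109, -0.033]
ft_force: [0.9, 0.0, -0.1]
opening: 0.996
```

carry_out(
  increments=[
    [[-20, -30, -5], [0, 0, 0], 1],
    [[-20, -40, 0], [0, 0, 0], 1],
    [[-20, -40, 0], [0, 0, 0], 1],
    [[-20, -40, 0], [0, 0, 0], 1],
    [[-20, -40, 0], [0, 0, 0], 1],
    [[-10, -40, 0], [0, 0, 0], 1],
    [[0, -30, 0], [0, 0, 0], 1],
    [[0, 0, 0], [0, 0, 0], 1],
    [[0, 0, 0], [0, 0, 0], 1],
  ],
)

```text
time_s: 31.0
ee_pos: [586.6, 93.3, 355.0]
tool_rot: [0.948, -0.3, -0.1, -0.034]
ft_force: [0.5, 0.2, 0.4]
opening: 0.998
```

```bash
python3 - <<'E'
from h import *
for n in("scene","top"):
    im=r.snapshot(n)[:,:,::-1]; cv2.imwrite(f"pics/{n}13f.png",im); im=im[110:260,130:290] if n=="scene" else im[190:340,280:460]
    cv2.imwrite(f"pics/{n}13.png",cv2.resize(im,None,fx=4,fy=4,interpolation=cv2.INTER_CUBIC))
s=r.state();print(s['time_s'],s['ee_pos'],s['joints'])
E
```

```text
31.1 [586.55520746  92.43610647 354.76898045] [ 0.17196872  0.42879984 -0.48325533  1.32116593  0.02599385  1.56521532
 -2.4729597 ]
```

View pics/scene13.png

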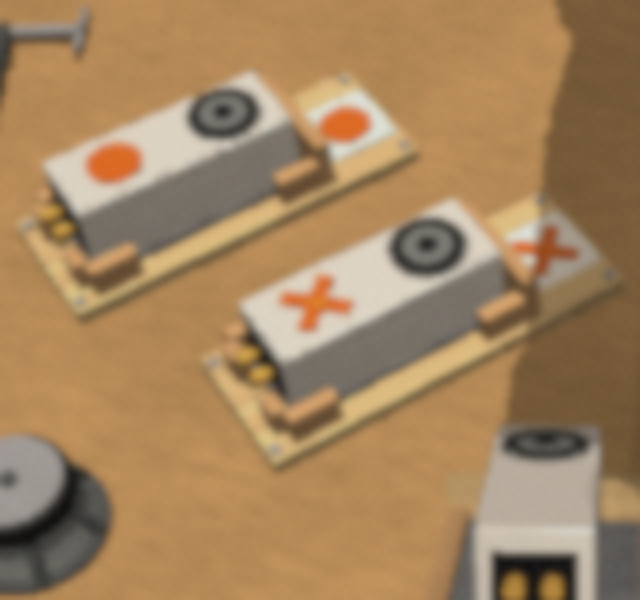

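View pics/top13.png

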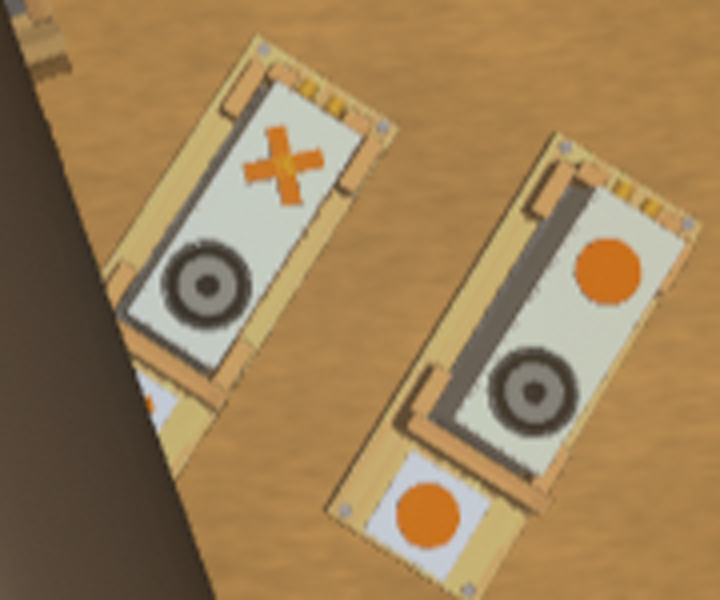

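View pics/scene13f.png

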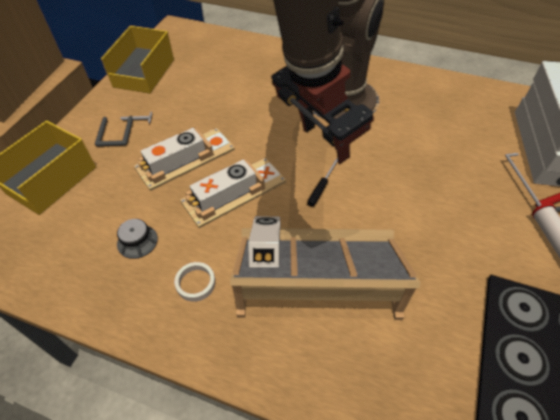

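View pics/top13f.png

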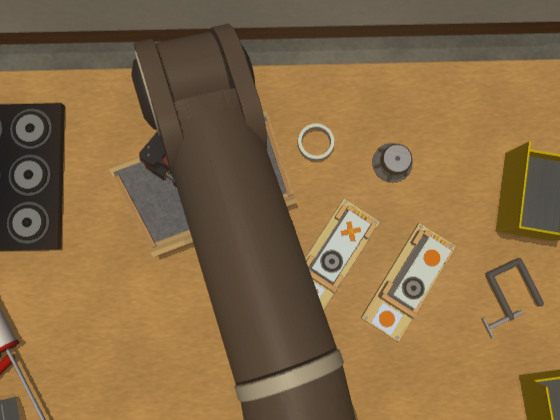

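```bash
python3 - <<'E'
from h import *
np.set_printoptions(precision=1,suppress=True)
D={'dot':(ND,-34.5,[((592,190),(83,211)),((688,240),(43,163)),((455,412),(297,128)),((540,475),(250,72))]),
'cr':(NC,-35,[((280,83),(284,360)),((364,136),(240,305)),((127,318),(505,257)),((210,372),(455,200))])}
for k,(n,yw,l) in D.items():
    for a,b in l:
        w,e=two((280+(a[0]+.5)/4-.5,190+(a[1]+.5)/4-.5),(130+(b[0]+.5)/4-.5,110+(b[1]+.5)/4-.5))
        print(k,R.from_euler('z',-yw,degrees=True).apply(w-np.r_[n[:2],0]),e)
# bystander change
import cv2
a=cv2.imread('pics/scene0.png').astype(int);b=cv2.imread('pics/scene13f.png').astype(int)
for nm,(u,v,w) in dict(tape=(195,281,24),driver=(136,236,24),untag=(265,242,22),screwdr=(317,190,14)).items(): 
    print(nm,np.abs(a-b)[v-w:v+w,u-w:u+w].mean())
E
```

```text
dot [75.6 32.3 77. ] 0.638393813755704
dot [ 79.8 -28.2  74.9] 3.1878210786666297
dot [-77.1  33.   67.6] 7.820444871762706
dot [-78.1 -26.3  74.3] 0.28940281927229955
cr [78.6 29.4 74.4] 2.9970695072005213
cr [ 79.8 -27.7  72.1] 3.204875159696186
cr [-82.   28.9  65.4] 2.1369078752805093
cr [-80.7 -27.3  71.1] 0.32646370417254134
tape 7.405815972222222
driver 6.044704861111111
untag 7.549414600550964
screwdr 3.2797619047619047
```

```bash
python3 - <<'E'
from h import *
for k,(n,yw,dx,dy) in {'dot':(ND,-34.5,0,2.5),'cr':(NC,-35,-1,0.7)}.items():
    Rr=R.from_euler('z',yw,degrees=True)
    P=np.array([[80,30,28],[80,-30,28],[-80,30,28],[-80,-30,28],[80,30,-28],[-80,30,-28]])+[dx,dy,0]
    print(k,((proj("scene",n+Rr.apply(P))-[130,110]+.5)*4-.5).round(0).tolist())
im=cv2.imread('pics/scene13f.png')[140:230,130:290]
cv2.imwrite('pics/s14.png',cv2.resize(im,None,fx=5,fy=5,interpolation=cv2.INTER_LANCZOS4))
E
```

```text
dot [[79.0, 219.0], [42.0, 166.0], [294.0, 121.0], [252.0, 73.0], [100.0, 276.0], [305.0, 178.0]]
cr [[283.0, 364.0], [237.0, 303.0], [503.0, 252.0], [454.0, 197.0], [296.0, 419.0], [507.0, 309.0]]
```

View pics/s14.png

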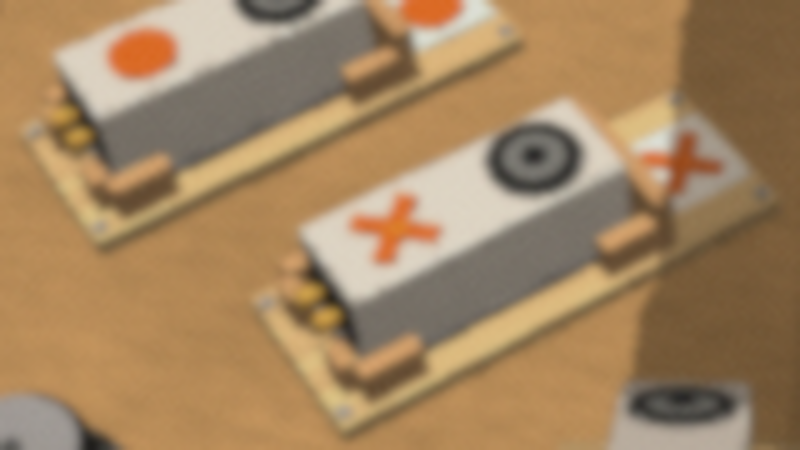

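```bash
python3 -c "
from h import *
print(r.state()['ft_force'],r.finish_job())"
```

```text
the job is handed in; nothing more can be done
[-0.58650369 -0.2460159   1.00502127] None
```

Both tagged speakers are in their nests and the job is handed in, at about 31 s of the 61 s allowed. I laid the round-tagged speaker in the dot nest first, then the cross-tagged one in the cross nest. Each was lowered until it touched at under 10 N and then released.

**Seating:** In the last pictures both speakers lie flat, with their posts at the open end and their driver end at the stop. Most of the front corners I measured match the home position (72 mm high) to within about 5 mm. The speakers look about 1 mm off centre along the nest and up to about 2.5 mm across it, which is within the 5 mm play.

**Check that disagreed:** One driver-end corner on each speaker read 4–7 mm low (67.6 and 65.4 mm). I put this down to reading a blurred edge, because those corners appear within about 1.5 px of where a level, home speaker would put them in the scene camera view.

**Other things on the bench:** The untagged speaker, tape roll, bare driver and screwdriver look unmoved in the last scene picture. A pixel comparison with the first picture showed only small differences, which I took to be lighting and did not follow up. The arm finished clear above the rack with about 1 N on the wrist.

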